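# Close the bead tumbler's neck with its camlock cap

## Robot

A 6-joint arm with a two-finger parallel gripper is mounted at the origin on the work surface. World frame = base frame: x ahead of the robot, y to its left, z up, the work surface at z = 0. Lengths are in m, angles in rad, forces in N, time in s.
With the tool pointing down it reaches from about 0.35 to 0.875 m from the base axis. Payload 4.2 kg.
Tool frame: the origin (TCP) lies between the finger pads; the fingertips stand arm.tcp_to_tips ahead of it and the grasp point (between the pads) is the TCP (arm.tcp_to_tips is the distance from the TCP to the fingertips, in m); z points along the fingers, y is the direction in which the jaws open and shut (so a half turn about z gives the same grasp; the last joint's range is limited). The gripper opens to 87 mm and grips with 3 to 60 N. Pads are 19 mm wide; open, the fingers measure 117 mm over their backs; the gripper's body (75 mm by 190 mm) begins 51 mm behind the grasp point.
Start: joints at [1.482, 0.385, 0.008, 0, -1.194, -0.259], TCP at [0.213, 0.588, 0.211] pointing down, gripper open.
Joint ranges: [-3.14, 3.14], [-1.21, 2.06], [-1.07, 1.41], [-3.16, 2.05], [-2.99, -0.16], [-3.1, 3.1]. Speed limits (rad/s): [2.79, 2.79, 3.14, 3.14, 3.14, 3.14].

## Interface

Orientations are given as a unit quaternion [x, y, z, w].
In Python, from bench import arm, vision gives the robot as it stands.
- The arm moves only by the tool jog_arm, never from a script. Its argument "motion" is a list of rows, each an object with "slide": the shift along the world's x, y, z in cm, a list of three; "roll": the turn about the world's z in rad. A call has 1 to 20 rows; each row shifts and turns the pose as measured when the row begins; what a row does not reach is not made up. A row lasts 1/12 s, in which the tool goes at most 41.7 mm and 7.16 degrees, less where a joint would pass 70% of its speed; a pose out of reach is approached as far as the arm can. A call with a gripper value outside its range is refused whole. "jaw" is the finger opening in cm, from 0 to 8.7, set as the call begins (left out, the last holds). The fingers move at their own pace and stop on an object; the grip force is fixed at half the most. Time passes only in rows, so rows that do not move let the fingers close. It gives the time, the measured TCP pose, the force and the opening at its end, in the units of the state.
- arm.sense(): the state, without advancing time (a new reading comes with each control period).
- vision.get_image(name): name is "side" or "top"; returns the picture (384x512x3 uint8, blue, green, red); there is no depth.
- vision.calibration(name): a dict with "camera_matrix" (3x3 intrinsics, pixels), "R" (3x3) and "t" (3): a world point X has camera coordinates R X + t. Camera axes: x right, y down, z forward; pixel columns grow to the right and rows downward; lengths in m; the calibration is good to about 2 mm. A picture is of the moment at which its call begins. calibration takes no time and is no camera call.
- arm.job_done(): hands the job in, once; it reports no verdict.
The state is a dict: "time": time; "joint_pos": joint angles; "joint_vel": joint speeds; "tau": joint torques, N m; "tcp_pos": TCP position; "eef_rot": TCP orientation; "force": force on the tool from outside, world axes, zero at the start; "wrist_torque": the same for the moment, N m; "gripper_width": finger opening in m.
Only numpy, scipy, OpenCV 4.12 (cv2) and the standard library are available. Lean on these libraries where they do the work, as an engineer would, in place of code of your own. Each camera call takes 0.05 s, during which the arm holds its last target. There are 200 camera calls.

## Task

Pick up the loose aluminium camlock cap by the lug on its roof and push it fully home, square, on the grooved steel neck of the spring-mounted bead tumbler, with both its cam arms still raised. Then swing the two cam arms fully down against their stops, one after the other. Push only as hard as it needs: never drive the drum down onto its base, and do not shift the other loose things on the slab.

Things in the scene. Friction and masses are not known exactly. Their poses are not given: they have to be found in the camera images.
- cap_lug (a point): Centre of the grip lug on top of the aluminium cap: a block 24 mm (cap x) by 28 mm (cap y), 32 mm tall; grip it across the 24 mm, fingers closing along cap x. Axes are the cap's, z up; cam_a is on the cap's +y side, cam_b on its -y side. The cap's rim is 61 mm below this point, the top of its roof 16 mm below.
- cap: The loose cap: a round aluminium cup, 57 mm wide, standing mouth down on the slab, with a cam arm out on each side; origin at the centre of its rim (underside); about 0.35 kg, varying. Its bore is 47 mm wide, flared to 50 mm at the rim, 40 mm deep. It may be put on the neck at any yaw.
- cap_seat (a point): Centre of the underside of the cap's roof, inside the bore, 21 mm below cap_lug and 40 mm above the rim. Cap's axes. Fully home, it lies on neck_seat.
- neck_seat (a point): Centre of the flat top of the tumbler's upright steel neck; z up. The lip is 46 mm wide, 40 mm at its tapered top, 10 mm tall; below it a groove for the cams (28 mm wide, 18 mm tall), then a collar widening to 50 mm. The lip's rubber seal rubs in the bore over most of the 40 mm push (roughly 5 to 18 N, most as it enters, differing from run to run) and holds the cap where it is left.
- drum: The tumbler's grey drum, 164 mm wide, neck in its middle rising 85 mm above its top; origin on the slab below its centre at rest. It rides on springs: any push on neck, cap or cam arms makes it and neck_seat sink straight down several mm; it comes back when let go. It strikes its base (170 mm wide, fixed) after 16 mm, at a push of about 30 N.
- cam_a_pin (a point): Hinge pin of cam arm a: on the cap's +y side, 31 mm from the cap's axis and 25 mm above its rim; axes are the cap's; the pin is parallel to the cap's x.
- cam_b_pin (a point): Hinge pin of cam arm b: the same on the cap's -y side.
- cam_a_pad (a point): Point on cam arm a's centre line, 52 mm from its pin. The arm is a steel bar 16 mm wide and 6 mm thick, straight out from the pin for 65 mm, ending in a thin ring. Its cam at the pin swings into the neck's groove, under the lip, as the arm goes down; if the cap is more than about 2 mm short of home, the cam meets the lip and the arm needs more force or stops half-way.
- cam_b_pad (a point): The same point on cam arm b.
- cam_a (a joint): Angle of cam arm a, rad: 0 = 40 degrees above level, pointing up and away from the cap's axis; grows as it swings down; 0.70 = level; 1.48 = at its stop, 45 degrees below level. Stiff friction (about 0.28 N m) keeps it where it is left: pushed straight down by closed fingertips 35 to 45 mm outside its pin, it takes about 8 to 14 N.
- cam_b (a joint): The same for cam arm b.
- cullet: Lime green glass cullet lump, 42 x 30 x 32 mm; origin at its underside. Bystander.
- jar_lid: Cobalt glass jar lid, 52 mm wide, 24 mm tall; origin at its underside. Bystander.
- dish: Yellow ceramic dish, 100 mm wide, 25 mm tall; origin at its underside. Bystander.
- mould: Brass bead mould, 90 x 60 x 30 mm; origin at its underside. Bystander.
- frit_jar: Amber glass jar, 60 mm wide, 85 mm tall; origin at its underside. Bystander.
Not all that is in view belongs to the job. Leave any pink or turquoise look-alike of the cap alone. Leave any pink look-alike of the part that bears neck_seat alone.

How it is judged:
By the outcome, as a careful person would: the job done as asked, in the order asked, and still so for the second after the job is handed in, with the robot touching nothing.
It also fails if it takes over 70 s, if anything falls off the work surface, if the arm or the gripper's body presses on something with over 40 N, if the wrist force passes 120 N, or if a joint passes its speed limit or range.

## Working session

There is one attempt and no reset: what is moved stays moved. The work goes in short steps, Python scripts to look and compute and a tool call to move; the robot and the scene stay as the last step left them, time stands still between calls to the robot, and variables do not carry over. Pictures are saved under pics/ and viewed, and the job is handed in when it is done.

Besides the shell and the picture viewer there is one more tool, called after "Emit:" as a command line: name --argument value ..., lists and objects as JSON in quotes. jog_arm: Moves the arm, as the interface text tells. Its arguments: {"type":"object","properties":{"motion":{"type":"array","items":{"type":"object","properties":{"slide":{"type":"array","items":{"type":"number"}},"roll":{"type":"number"}}}},"jaw":{"type":"number"}},"required":["motion"]}

```bash
ls; mkdir -p pics; python3 - <<'E'
from bench import arm, vision
import cv2
for n in("side","top"):
    cv2.imwrite(f"pics/{n}0.png",vision.get_image(n)); c=vision.calibration(n); print(n,c)
print(arm.sense(), arm.tcp_to_tips)
E
```

```text
pics
side {'camera_matrix': array([[469.08265202,   0.        , 259.13043021],
       [  0.        , 469.08265202, 196.85830253],
       [  0.        ,   0.        ,   1.        ]]), 'R': array([[ 0.84115037, -0.54079232, -0.00311653],
       [-0.34780232, -0.53654212, -0.76886676],
       [ 0.41412509,  0.6478165 , -0.63940143]]), 't': array([-0.41250635,  0.26038041,  1.31110192])}
top {'camera_matrix': array([[492.52988208,   0.        , 260.84343756],
       [  0.        , 492.52988208, 184.72015792],
       [  0.        ,   0.        ,   1.        ]]), 'R': array([[-0.01438282, -0.99983978, -0.01065633],
       [-0.98820274,  0.01583896, -0.15233012],
       [ 0.1524745 ,  0.00833967, -0.98827222]]), 't': array([0.04264001, 0.52076163, 1.6044299 ])}
{'time': 0.1, 'joint_pos': array([ 1.48155357e+00,  3.85452213e-01,  6.79086644e-03, -4.75947679e-04,
       -1.19399453e+00, -2.58570582e-01]), 'joint_vel': array([ 1.03669233e-03, -1.07032194e-03,  3.91215092e-03,  7.65264915e-04,
       -3.06182329e-05, -1.36155827e-03]), 'tau': array([ 5.57726489e-04, -3.91687882e+01,  1.87936342e+01,  4.23181191e+00,
        1.34779693e-02, -7.25358836e-05]), 'tcp_pos': array([0.21282742, 0.58705864, 0.21009061]), 'eef_rot': array([ 9.84900668e-01, -1.73117764e-01, -1.41780755e-04,  9.45151140e-04]), 'force': array([0.24524273, 0.13506726, 0.82367508]), 'wrist_torque': array([ 0.00099166, -0.0102471 , -0.0067092 ]), 'gripper_width': 0.087178173203804} 0.019
```

View pics/side0.png

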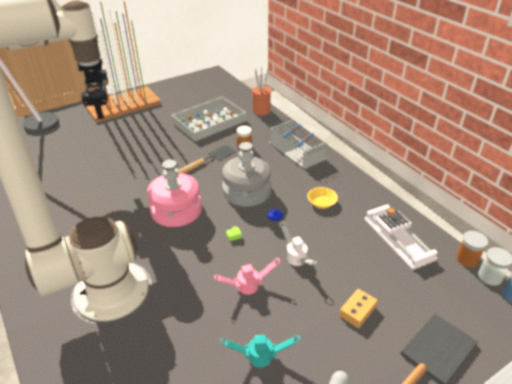

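View pics/top0.png

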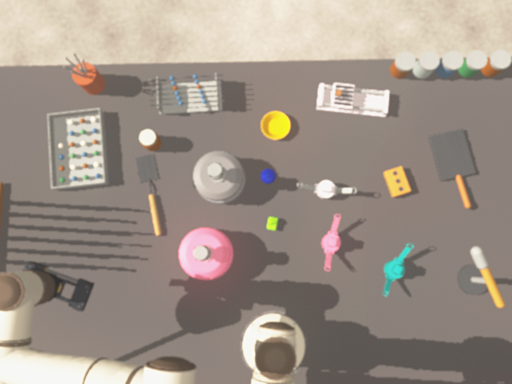

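The real cap (white/aluminium) is at top px (326,189) and side px (297,252). The grey drum's neck is at top px (215,171) and side px (246,150). I'll zoom in on both.

```bash
python3 - <<'E'
import cv2,numpy as np
s=cv2.imread("pics/side0.png");t=cv2.imread("pics/top0.png")
f=lambda im,x,y,w,h:cv2.resize(im[y:y+h,x:x+w],(400,300),interpolation=cv2.INTER_CUBIC)
# tiles: 400x300 each, scale 5 (80x60 source)
top=np.hstack([f(t,286,160,80,60),f(t,180,140,80,60)])
bot=np.hstack([f(s,257,222,80,60),f(s,206,137,80,60)])
cv2.imwrite("pics/crop0.png",np.vstack([top,bot]))
E
```

```text
(no output)
```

View pics/crop0.png

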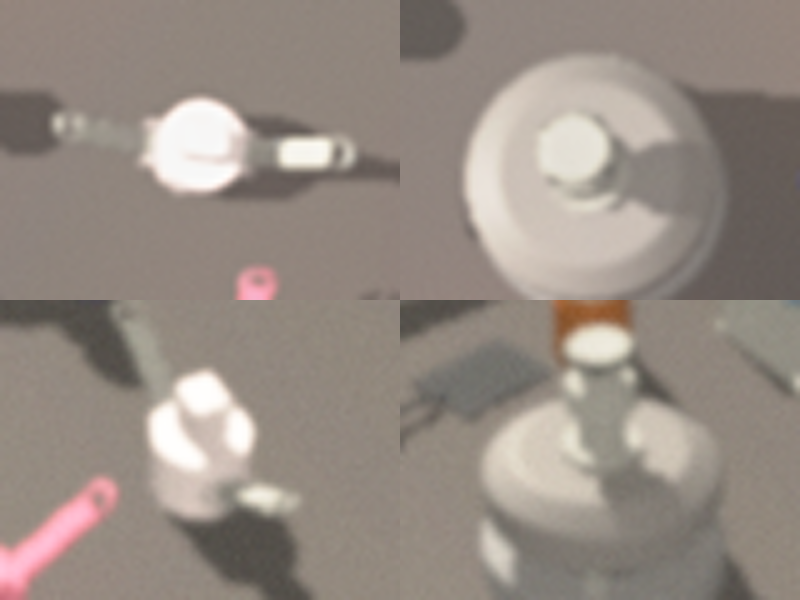

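```bash
cat > h.py <<'E'
import numpy as np
from bench import arm, vision
C={n:vision.calibration(n) for n in("side","top")}
def ray(n,p):
    c=C[n];d=c["R"].T@np.linalg.inv(c["camera_matrix"])@np.array([*p,1.]);return -c["R"].T@c["t"],d/np.linalg.norm(d)
def plane(n,p,z):
    o,d=ray(n,p);return o+d*(z-o[2])/d[2]
def tri(ps,pt):
    A=[];b=[]
    for n,p in(("side",ps),("top",pt)):
        o,d=ray(n,p);P=np.eye(3)-np.outer(d,d);A.append(P);b.append(P@o)
    x,r,*_=np.linalg.lstsq(np.vstack(A),np.hstack(b),rcond=None);return x,np.sqrt(r)
def proj(n,X):
    c=C[n];q=c["camera_matrix"]@(c["R"]@np.asarray(X,float)+c["t"]);return q[:2]/q[2]
E
python3 - <<'E'
from h import *
np.set_printoptions(precision=4,suppress=True)
m=lambda x,y,ox,oy:((x+.5)/5-.5+ox,(y+.5)/5-.5+oy)
nt=m(177,148,180,140);ns=m(200,44,206,137)
print("neck",tri(ns,nt))
lug=m(203,93,257,222); print("lugtop side z.077",plane("side",lug,.077))
rt=m(200,146,286,160); print("roof top z.045",plane("top",rt,.045))
L=m(70,124,286,160);R=m(342,152,286,160)
Ls=m(122,12,257,222);Rs=m(287,203,257,222)
print("ringL",tri(Ls,L),"ringR",tri(Rs,R))
for z in(.065,.07,.075): 
  a,b=plane("top",L,z),plane("top",R,z);print(z,a,b,(a+b)/2,np.linalg.norm(a-b),np.degrees(np.arctan2(*(a-b)[1::-1])))
# drum rim circle
print("drum top-disc pixel proj check", proj("top",[0,0,0]))
E
```

```text
neck (array([0.5491, 0.1726, 0.1881]), array([0.0006]))
lugtop side z.077 [ 0.5029 -0.1837  0.077 ]
roof top z.045 [ 0.5034 -0.1801  0.045 ]
ringL (array([ 0.5141, -0.0916,  0.0636]), array([0.0041])) ringR (array([ 0.4958, -0.2705,  0.0677]), array([0.0017]))
0.065 [ 0.5165 -0.0928  0.065 ] [ 0.4951 -0.2704  0.065 ] [ 0.5058 -0.1816  0.065 ] 0.17883724299480297 83.12340678042032
0.07 [ 0.5158 -0.0925  0.07  ] [ 0.4944 -0.2695  0.07  ] [ 0.5051 -0.181   0.07  ] 0.17827851474342024 83.12340678042031
0.075 [ 0.515  -0.0921  0.075 ] [ 0.4937 -0.2686  0.075 ] [ 0.5044 -0.1803  0.075 ] 0.17771978649203757 83.1234067804203
drum top-disc pixel proj check [273.9331 344.5842]
```

Emit:
jog_arm --motion '[{"slide": [0,0,3.5]},{"slide": [0,0,3.5]},{"slide": [1,-2.5,2],"roll": -0.1},{"slide": [1.2,-3.2,1],"roll": -0.1},{"slide": [1.3,-3.5,0],"roll": -0.1},{"slide": [1.3,-3.5,0],"roll": -0.1},{"slide": [1.3,-3.5,0],"roll": -0.1},{"slide": [1.3,-3.5,0],"roll": -0.1},{"slide": [1.3,-3.5,0],"roll": -0.1},{"slide": [1.3,-3.5,0],"roll": -0.1},{"slide": [1.3,-3.5,0],"roll": -0.1},{"slide": [1.3,-3.5,0],"roll": -0.1},{"slide": [1.3,-3.5,0],"roll": -0.1},{"slide": [1.3,-3.5,0],"roll": -0.1},{"slide": [1.3,-3.5,0],"roll": -0.1},{"slide": [1.3,-3.5,0]},{"slide": [1.3,-3.5,0]},{"slide": [1.3,-3.5,0]},{"slide": [1.3,-3.5,0]},{"slide": [1.3,-3.5,0]}]'

```text
invalid input
```

Emit:
jog_arm --motion '[{"slide": [0,0,3.5],"roll": 0},{"slide": [0,0,3.5],"roll": 0},{"slide": [1,-2.5,2],"roll": -0.1},{"slide": [1.2,-3.2,1],"roll": -0.1},{"slide": [1.3,-3.5,0],"roll": -0.1},{"slide": [1.3,-3.5,0],"roll": -0.1},{"slide": [1.3,-3.5,0],"roll": -0.1},{"slide": [1.3,-3.5,0],"roll": -0.1},{"slide": [1.3,-3.5,0],"roll": -0.1},{"slide": [1.3,-3.5,0],"roll": -0.1},{"slide": [1.3,-3.5,0],"roll": -0.1},{"slide": [1.3,-3.5,0],"roll": -0.1},{"slide": [1.3,-3.5,0],"roll": -0.1},{"slide": [1.3,-3.5,0],"roll": -0.1},{"slide": [1.3,-3.5,0],"roll": -0.1}]' --jaw 8.7

```text
time: 1.35
tcp_pos: [0.3752, 0.1259, 0.3035]
eef_rot: [-0.66, 0.751, 0.007, -0.006]
force: [0.7, -0.2, 0.2]
gripper_width: 0.0868
```

Emit:
jog_arm --motion '[{"slide": [1.3,-3.1,0],"roll": 0},{"slide": [1.3,-3.1,0],"roll": 0},{"slide": [1.3,-3.1,0],"roll": 0},{"slide": [1.3,-3.1,0],"roll": 0},{"slide": [1.3,-3.1,-2],"roll": 0},{"slide": [1.3,-3.1,-2],"roll": 0},{"slide": [1.3,-3.1,-2],"roll": 0},{"slide": [1.3,-3.1,-2],"roll": 0},{"slide": [1.3,-3.1,-2],"roll": 0},{"slide": [1,-2.5,-2],"roll": 0},{"slide": [0,0,0],"roll": 0},{"slide": [0,0,0],"roll": 0}]' --jaw 8.7

```text
time: 2.35
tcp_pos: [0.5029, -0.2016, 0.1755]
eef_rot: [-0.655, 0.755, 0.009, -0.004]
force: [-0.4, -0.2, 0.5]
gripper_width: 0.087
```

```bash
cat > snap.py <<'E'
import sys,cv2
from h import *
k=sys.argv[1]; cs,ct=eval(sys.argv[2]),eval(sys.argv[3])
f=lambda im,c:cv2.resize(im[c[1]:c[1]+75,c[0]:c[0]+80],(400,375),interpolation=cv2.INTER_CUBIC)
s,t=vision.get_image("side"),vision.get_image("top")
cv2.imwrite(f"pics/{k}.png",np.hstack([f(s,cs),f(t,ct)]))
e=arm.sense();q=e["eef_rot"];print(e["time"],e["tcp_pos"].round(4),"psi_x",np.degrees(2*np.arctan2(q[1],q[0])).round(2),e["force"].round(1),e["joint_pos"].round(2),e["gripper_width"])
E
python3 snap.py a "(257,202)" "(286,150)"
```

```text
2.45 [ 0.5028 -0.2003  0.1763] psi_x 262.01 [ 0.4  0.3 -0.5] [-0.08  0.28 -0.23 -0.01 -1.07 -0.05] 0.08712628609948543
```

View pics/a.png

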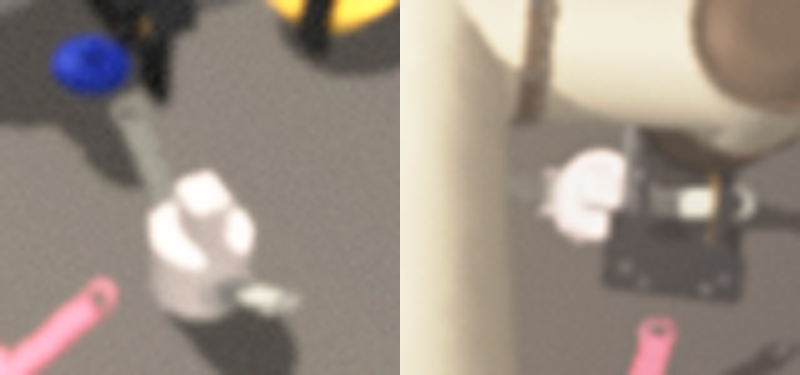

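Emit:
jog_arm --motion '[{"slide": [0,1,-1],"roll": 0.017},{"slide": [0,0.9,-2],"roll": 0},{"slide": [0,0,-2],"roll": 0},{"slide": [0,0,-1.5],"roll": 0},{"slide": [0,0,-0.7],"roll": 0},{"slide": [0,0,0],"roll": 0},{"slide": [0,0,0],"roll": 0}]' --jaw 8.7

```text
time: 3.03
tcp_pos: [0.507, -0.1739, 0.1126]
eef_rot: [-0.667, 0.745, 0.001, 0.003]
force: [0.6, -0.2, 0.8]
gripper_width: 0.0873
```

```bash
cat >> snap.py <<'E'
from scipy.spatial.transform import Rotation as Ro
print("toolz",Ro.from_quat(q).as_matrix()[:,2].round(4))
E
python3 snap.py b "(257,202)" "(286,150)"
```

```text
3.1333 [ 0.5073 -0.1742  0.113 ] psi_x 263.69 [ 0.4 -0.4 -0. ] [-0.03  0.33 -0.35 -0.01 -0.89 -0.07] 0.08646166352559705
toolz [ 0.0044  0.0052 -1.    ]
```

View pics/b.png

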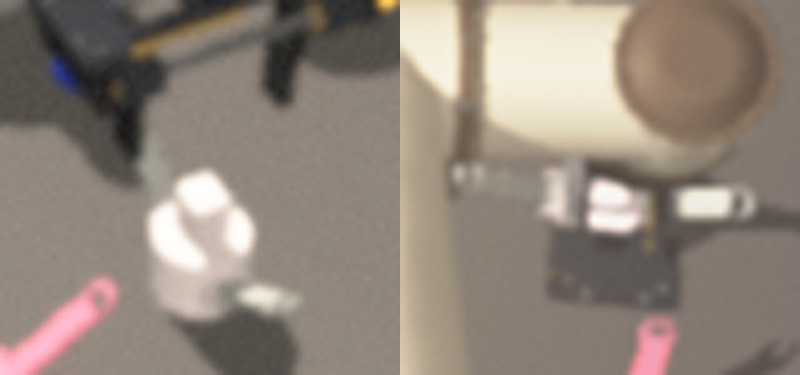

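Emit:
jog_arm --motion '[{"slide": [-0.3,-0.6,0],"roll": 0},{"slide": [0,0,0],"roll": 0},{"slide": [0,0,-0.8],"roll": 0},{"slide": [0,0,-0.8],"roll": 0},{"slide": [0,0,-0.8],"roll": 0},{"slide": [0,0,-0.6],"roll": 0},{"slide": [0,0,0],"roll": 0},{"slide": [0,0,0],"roll": 0}]' --jaw 8.7

```text
time: 3.8
tcp_pos: [0.5051, -0.1816, 0.0823]
eef_rot: [-0.667, 0.745, -0.001, 0.005]
force: [-0.9, -0.3, 0.3]
gripper_width: 0.087
```

```bash
python3 snap.py c "(257,202)" "(286,150)"
```

```text
3.9 [ 0.5052 -0.1816  0.0827] psi_x 263.64 [-0.3 -0.5 -0.9] [-0.05  0.36 -0.38 -0.01 -0.81 -0.06] 0.08690084525952646
toolz [ 0.0097  0.0047 -0.9999]
```

View pics/c.png

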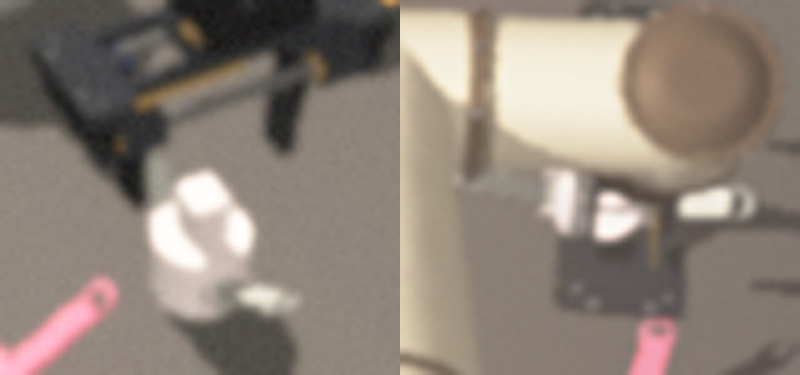

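Emit:
jog_arm --motion '[{"slide": [-0.1,0,-0.5],"roll": -0.01},{"slide": [0,0,-0.5],"roll": 0},{"slide": [0,0,-0.5],"roll": 0},{"slide": [0,0,0],"roll": 0},{"slide": [0,0,0],"roll": 0}]' --jaw 8.7

```text
time: 4.32
tcp_pos: [0.5048, -0.1815, 0.0668]
eef_rot: [-0.663, 0.749, -0.002, 0.006]
force: [0.6, 0.3, 0.4]
gripper_width: 0.0869
```

Emit:
jog_arm --motion '[{"slide": [0,0,0],"roll": 0},{"slide": [0,0,0],"roll": 0},{"slide": [0,0,0],"roll": 0},{"slide": [0,0,0],"roll": 0},{"slide": [0,0,0],"roll": 0},{"slide": [0,0,0],"roll": 0},{"slide": [0,0,0],"roll": 0},{"slide": [0,0,0],"roll": 0},{"slide": [0,0,0],"roll": 0},{"slide": [0,0,0],"roll": 0},{"slide": [0,0,0],"roll": 0},{"slide": [0,0,0],"roll": 0}]' --jaw 1.5

```text
time: 5.32
tcp_pos: [0.5055, -0.1816, 0.0676]
eef_rot: [-0.663, 0.749, -0.003, 0.006]
force: [-0.4, 0.8, -0.0]
gripper_width: 0.0181
```

```bash
python3 snap.py d "(257,202)" "(286,150)"
```

```text
5.4167 [ 0.5055 -0.1816  0.0676] psi_x 263.03 [-0.3  0.5  0. ] [-0.05  0.38 -0.4  -0.01 -0.77 -0.07] 0.015822461269468603
toolz [ 0.0133  0.0041 -0.9999]
```

View pics/d.png

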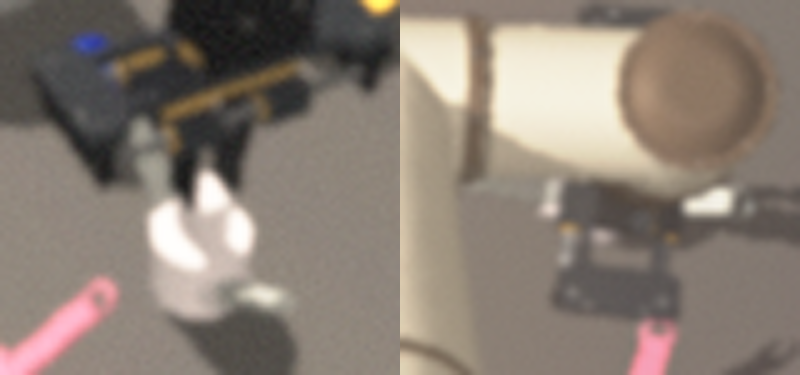

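```bash
python3 - <<'E'
from h import *
import cv2
p=arm.sense()["tcp_pos"]
for dz in(0,-.019,.05): print(dz,[((proj(n,p+[0,0,dz])-o+.5)*5-.5).round(0) for n,o in(("side",(257,202)),("top",(286,150)))])
s=vision.get_image("side");t=vision.get_image("top")
cv2.imwrite("pics/e.png",cv2.resize(np.hstack([s[150:300,220:350],t[120:270,250:380]]),None,fx=3,fy=3,interpolation=cv2.INTER_CUBIC))
E
```

```text
0 [array([204., 201.]), array([206., 188.])]
-0.019 [array([202., 224.]), array([203., 192.])]
0.05 [array([208., 138.]), array([216., 176.])]
```

View pics/e.png

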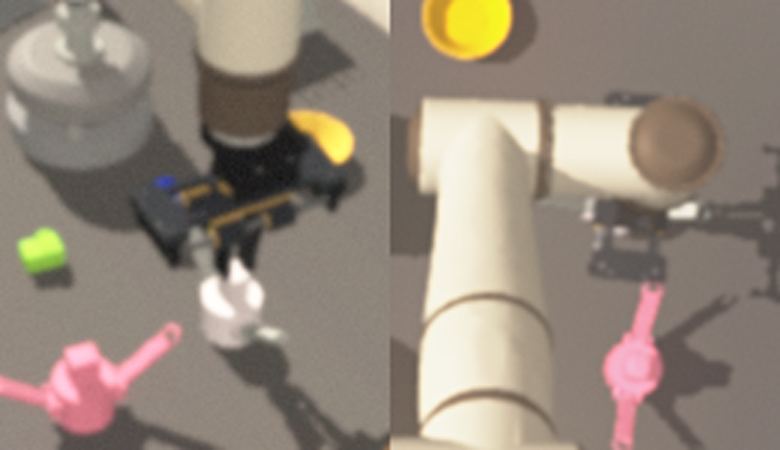

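```bash
python3 - <<'E'
from h import *
import cv2
print(arm.sense()["gripper_width"])
s=vision.get_image("side");t=vision.get_image("top")
cv2.imwrite("pics/f.png",np.hstack([cv2.resize(i,(400,500),interpolation=cv2.INTER_LANCZOS4) for i in(s[218:268,277:317],t[168:218,306:346])]))
e=arm.sense();print(e["gripper_width"],e["force"])
E
```

```text
0.015220298563221947
0.014907043726817509 [-0.54047904 -0.55798825 -0.50013223]
```

View pics/f.png

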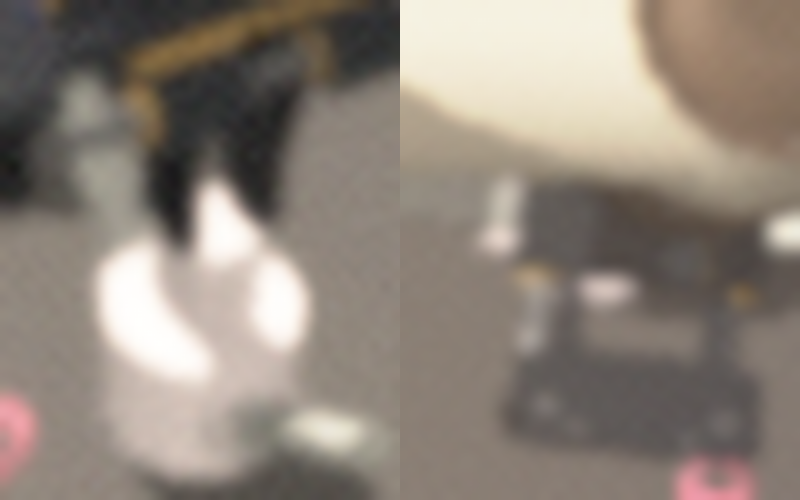

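```bash
python3 - <<'E'
from h import *
u=np.array([np.cos(np.radians(-6.4)),np.sin(np.radians(-6.4)),0])
for nm,p in(("b",[.5073,-.1742,.113]),("c",[.5052,-.1816,.0827])):
  for s in(-1,1):
    for dz in(-.019,0,.01):
      print(nm,s,dz,((proj("side",np.array(p)+s*.051*u+[0,0,dz])-(257,202)+.5)*5-.5).round(0))
E
```

```text
b -1 -0.019 [123. 187.]
b -1 0 [124. 163.]
b -1 0.01 [124. 150.]
b 1 -0.019 [277. 132.]
b 1 0 [279. 108.]
b 1 0.01 [280.  95.]
c -1 -0.019 [126. 234.]
c -1 0 [127. 211.]
c -1 0.01 [127. 198.]
c 1 -0.019 [278. 178.]
c 1 0 [280. 155.]
c 1 0.01 [282. 142.]
```

```bash
python3 - <<'E'
import cv2,numpy as np
b=cv2.imread("pics/b.png")[:,:400];c=cv2.imread("pics/c.png")[:,:400]
cv2.imwrite("pics/g.png",np.hstack([b,c]))
E
```

```text
(no output)
```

View pics/g.png

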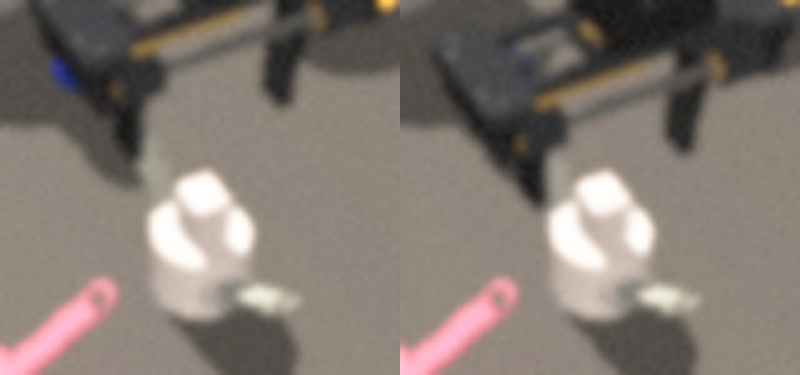

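Emit:
jog_arm --motion '[{"slide": [0,0,0.5],"roll": 0},{"slide": [0,0,0],"roll": 0},{"slide": [0,0,0],"roll": 0},{"slide": [0,0,0],"roll": 0},{"slide": [0,0,0],"roll": 0},{"slide": [0,0,0],"roll": 0},{"slide": [0,0,0],"roll": 0},{"slide": [0,0,-0.6],"roll": 0},{"slide": [0,0,-0.6],"roll": 0},{"slide": [0,0,0],"roll": 0},{"slide": [0,0,0],"roll": 0}]' --jaw 6

```text
time: 6.53
tcp_pos: [0.5053, -0.1815, 0.0598]
eef_rot: [-0.663, 0.749, -0.003, 0.006]
force: [0.8, -0.4, 0.8]
gripper_width: 0.0597
```

```bash
python3 snap.py i "(257,202)" "(286,150)"
```

```text
6.6333 [ 0.5053 -0.1816  0.0599] psi_x 263.02 [-0.4  0.1  0.8] [-0.05  0.39 -0.41 -0.01 -0.75 -0.07] 0.05989930985975789
toolz [ 0.0133  0.0043 -0.9999]
```

View pics/i.png

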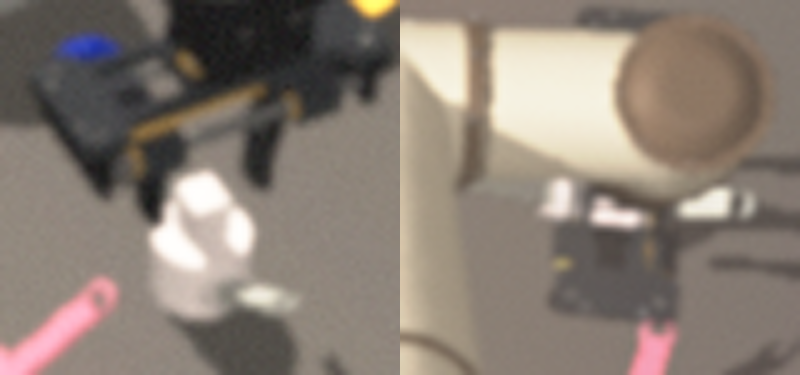

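Emit:
jog_arm --motion '[{"slide": [0,0,-0.5],"roll": 0},{"slide": [0,0,-0.5],"roll": 0},{"slide": [0,0,-0.5],"roll": 0},{"slide": [0,0,-0.2],"roll": 0},{"slide": [0,0,0],"roll": 0},{"slide": [0,0,0],"roll": 0}]' --jaw 6

```text
time: 7.13
tcp_pos: [0.5053, -0.1816, 0.0409]
eef_rot: [-0.663, 0.749, -0.003, 0.006]
force: [-0.1, -0.5, 0.2]
gripper_width: 0.0599
```

Emit:
jog_arm --motion '[{"slide": [0,0,0],"roll": 0},{"slide": [0,0,0],"roll": 0},{"slide": [0,0,0],"roll": 0},{"slide": [0,0,0],"roll": 0},{"slide": [0,0,0],"roll": 0},{"slide": [0,0,0],"roll": 0},{"slide": [0,0,0],"roll": 0},{"slide": [0,0,0],"roll": 0},{"slide": [0,0,0],"roll": 0}]' --jaw 1.5

```text
time: 7.88
tcp_pos: [0.5057, -0.1816, 0.0415]
eef_rot: [-0.663, 0.749, -0.003, 0.007]
force: [-0.2, -0.4, 0.0]
gripper_width: 0.0238
```

```bash
python3 snap.py j "(257,202)" "(286,150)"
```

```text
7.9833 [ 0.5057 -0.1816  0.0416] psi_x 263.03 [-0.6  0.1  0.8] [-0.05  0.42 -0.43 -0.01 -0.71 -0.07] 0.023870485914966245
toolz [ 0.0145  0.0041 -0.9999]
```

View pics/j.png

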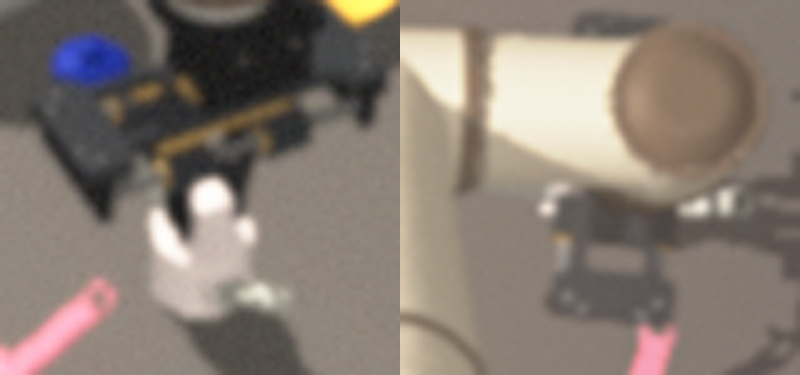

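Emit:
jog_arm --motion '[{"slide": [0,0,0.5],"roll": 0},{"slide": [0,0,1],"roll": 0},{"slide": [0,0,2],"roll": 0},{"slide": [0,0,2],"roll": 0},{"slide": [0,0,2],"roll": 0},{"slide": [0,0,2],"roll": 0},{"slide": [0,0,2],"roll": 0},{"slide": [0,0,2],"roll": 0},{"slide": [0,0,2],"roll": 0},{"slide": [0,0,2],"roll": 0},{"slide": [0,0,2],"roll": 0},{"slide": [0,0,2],"roll": 0},{"slide": [0,0,1],"roll": 0},{"slide": [0,0,0],"roll": 0},{"slide": [0,0,0],"roll": 0}]' --jaw 1.5

```text
time: 9.23
tcp_pos: [0.4948, -0.1795, 0.2817]
eef_rot: [-0.661, 0.75, 0.002, 0.005]
force: [0.5, 0.4, -3.0]
gripper_width: 0.0234
```

Emit:
jog_arm --motion '[{"slide": [0.2,1,0],"roll": 0},{"slide": [0.3,2,0],"roll": 0},{"slide": [0.3,2.5,0],"roll": 0},{"slide": [0.3,2.5,0],"roll": 0},{"slide": [0.3,2.5,0],"roll": 0},{"slide": [0.3,2.5,0],"roll": 0},{"slide": [0.3,2.5,0],"roll": 0},{"slide": [0.3,2.5,0],"roll": 0},{"slide": [0.3,2.5,0],"roll": 0},{"slide": [0.3,2.5,0],"roll": 0},{"slide": [0.3,2.5,0],"roll": 0},{"slide": [0.3,2.5,0],"roll": 0},{"slide": [0.3,2,0],"roll": 0},{"slide": [0.2,1,0],"roll": 0},{"slide": [0,0,0],"roll": 0},{"slide": [0,0,0],"roll": 0}]' --jaw 1.5

```text
time: 10.57
tcp_pos: [0.5207, 0.1506, 0.2606]
eef_rot: [-0.66, 0.751, 0.013, -0.012]
force: [-0.8, -0.8, -1.8]
gripper_width: 0.0236
```

```bash
python3 snap.py k "(206,90)" "(180,120)"
```

```text
10.6667 [0.5208 0.1497 0.2609] psi_x 262.56 [-0.2 -0.4 -2.4] [ 0.57  0.23 -0.08 -0.02 -1.29 -0.69] 0.024005215403244892
toolz [-0.0349  0.0047 -0.9994]
```

View pics/k.png

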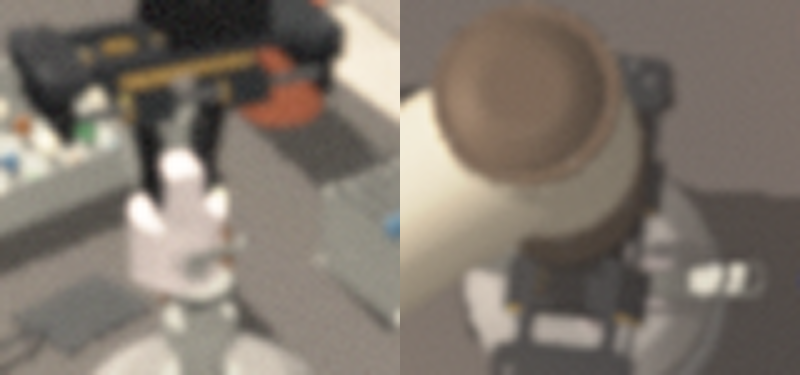

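Emit:
jog_arm --motion '[{"slide": [0.2,0.2,1],"roll": 0},{"slide": [0.3,0.3,1],"roll": 0},{"slide": [0.3,0.3,1],"roll": 0},{"slide": [0.3,0.3,1],"roll": 0},{"slide": [0.3,0.3,1],"roll": 0},{"slide": [0.3,0.2,0.5],"roll": 0},{"slide": [0.3,0.2,0.5],"roll": 0},{"slide": [0,0,0],"roll": 0},{"slide": [0,0,0],"roll": 0}]' --jaw 1.5

```text
time: 11.42
tcp_pos: [0.5421, 0.1602, 0.3295]
eef_rot: [-0.655, 0.755, 0.012, -0.01]
force: [-0.8, 0.2, -2.8]
gripper_width: 0.0239
```

Emit:
jog_arm --motion '[{"slide": [0,0,-3],"roll": 0},{"slide": [0,0,-2],"roll": 0},{"slide": [0,0,0],"roll": 0},{"slide": [0,0,0],"roll": 0}]' --jaw 1.5

```text
time: 11.75
tcp_pos: [0.5417, 0.1588, 0.2786]
eef_rot: [-0.655, 0.756, 0.012, -0.01]
force: [0.4, -0.9, -0.8]
gripper_width: 0.0239
```

Emit:
jog_arm --motion '[{"slide": [0.2,0.3,0],"roll": 0},{"slide": [0.2,0.3,0],"roll": 0},{"slide": [0.2,0.3,0],"roll": 0},{"slide": [0.2,0.3,0],"roll": 0},{"slide": [0.1,0.2,0],"roll": 0},{"slide": [0,0,0],"roll": 0},{"slide": [0,0,0],"roll": 0}]' --jaw 1.5

```text
time: 12.33
tcp_pos: [0.5537, 0.1753, 0.2831]
eef_rot: [-0.655, 0.755, 0.011, -0.007]
force: [0.2, -0.4, -2.1]
gripper_width: 0.0236
```

```bash
python3 snap.py l "(206,90)" "(180,120)"
```

```text
12.4333 [0.5535 0.1751 0.283 ] psi_x 261.86 [-0.1 -0.4 -3. ] [ 0.57  0.28  0.04 -0.02 -1.35 -0.71] 0.023569659388131114
toolz [-0.0247  0.0073 -0.9997]
```

View pics/l.png

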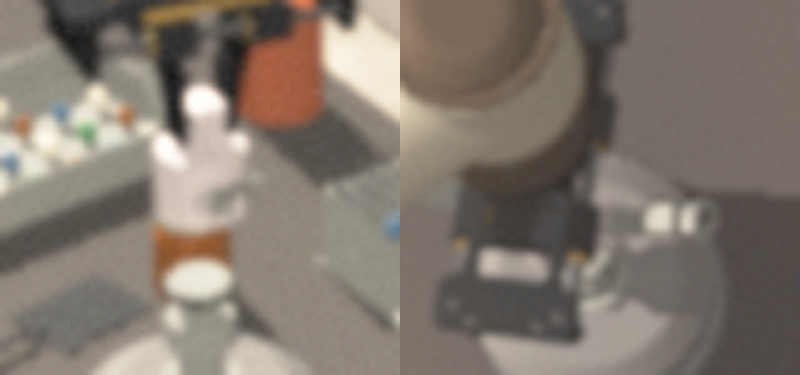

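Emit:
jog_arm --motion '[{"slide": [-1,-1,0],"roll": 0},{"slide": [0,0,0],"roll": 0},{"slide": [0,0,0],"roll": 0}]' --jaw 1.5

```text
time: 12.68
tcp_pos: [0.5432, 0.1648, 0.2827]
eef_rot: [-0.655, 0.755, 0.011, -0.007]
force: [0.2, -0.1, -3.2]
gripper_width: 0.0237
```

Emit:
jog_arm --motion '[{"slide": [0.3,0.3,0],"roll": 0},{"slide": [0.3,0.3,0],"roll": 0},{"slide": [0.3,0.2,0],"roll": 0},{"slide": [0,0,0],"roll": 0},{"slide": [0,0,0],"roll": 0}]' --jaw 1.5

```text
time: 13.1
tcp_pos: [0.5542, 0.1744, 0.2829]
eef_rot: [-0.655, 0.755, 0.011, -0.006]
force: [-0.0, -0.6, -2.8]
gripper_width: 0.0238
```

Emit:
jog_arm --motion '[{"slide": [0,0,0],"roll": 0.1},{"slide": [0,0,0],"roll": 0},{"slide": [0,0,0],"roll": -0.1},{"slide": [0,0,0],"roll": 0},{"slide": [0,0,0],"roll": 0}]' --jaw 1.5

```text
time: 13.52
tcp_pos: [0.5546, 0.175, 0.2819]
eef_rot: [-0.654, 0.757, 0.011, -0.007]
force: [-0.4, 0.7, -2.6]
gripper_width: 0.0233
```

Emit:
jog_arm --motion '[{"slide": [-0.2,-1,0],"roll": 0},{"slide": [-0.3,-2,0],"roll": 0},{"slide": [-0.3,-2.5,0],"roll": 0},{"slide": [-0.3,-2.5,0],"roll": 0},{"slide": [-0.3,-2.5,0],"roll": 0},{"slide": [-0.3,-2,0],"roll": 0},{"slide": [-0.2,-1,0],"roll": 0},{"slide": [0,0,0],"roll": 0},{"slide": [0,0,0],"roll": 0}]' --jaw 1.5

```text
time: 14.27
tcp_pos: [0.5323, 0.0316, 0.2819]
eef_rot: [-0.657, 0.754, 0.011, -0.008]
force: [-0.2, -0.5, -2.3]
gripper_width: 0.024
```

```bash
cat > st.py <<'E'
from h import *
from scipy.spatial.transform import Rotation as Ro
e=arm.sense();q=e["eef_rot"];print(round(e["time"],2),e["tcp_pos"].round(4),"psi_x",np.degrees(2*np.arctan2(q[1],q[0])).round(2),e["force"].round(1),round(e["gripper_width"],4),"toolz",Ro.from_quat(q).as_matrix()[:,2].round(4))
E
python3 st.py
```

```text
14.27 [0.5323 0.0316 0.2819] psi_x 262.1 [-0.2 -0.5 -2.3] 0.024 toolz [-0.0255  0.0062 -0.9997]
```

Emit:
jog_arm --motion '[{"slide": [0.4,3,2.5],"roll": 0},{"slide": [0,0,0],"roll": 0},{"slide": [0,0,0],"roll": 0},{"slide": [0.4,3,2.5],"roll": 0},{"slide": [0,0,0],"roll": 0},{"slide": [0,0,0],"roll": 0},{"slide": [0.4,3,2],"roll": 0},{"slide": [0,0,0],"roll": 0},{"slide": [0,0,0],"roll": 0},{"slide": [0.4,3,0],"roll": 0},{"slide": [0,0,0],"roll": 0},{"slide": [0,0,0],"roll": 0}]' --jaw 1.5

```text
time: 15.27
tcp_pos: [0.5472, 0.1572, 0.348]
eef_rot: [-0.658, 0.752, 0.013, -0.011]
force: [-0.6, -0.8, -1.7]
gripper_width: 0.0235
```

```bash
python3 st.py
```

```text
15.27 [0.5472 0.1572 0.348 ] psi_x 262.37 [-0.6 -0.8 -1.7] 0.0235 toolz [-0.0331  0.0046 -0.9994]
```

Emit:
jog_arm --motion '[{"slide": [0,0,-1],"roll": 0},{"slide": [0,0,-2],"roll": 0},{"slide": [0,0,-2],"roll": 0},{"slide": [0,0,-1.5],"roll": 0},{"slide": [0,0,-0.7],"roll": 0},{"slide": [0,0,0],"roll": 0},{"slide": [0,0,0],"roll": 0}]' --jaw 1.5

```text
time: 15.85
tcp_pos: [0.5449, 0.1526, 0.2676]
eef_rot: [-0.657, 0.754, 0.014, -0.013]
force: [-0.5, 0.2, -2.7]
gripper_width: 0.0235
```

```bash
python3 st.py
```

```text
15.85 [0.5449 0.1526 0.2676] psi_x 262.18 [-0.5  0.2 -2.7] 0.0235 toolz [-0.0374  0.0033 -0.9993]
```

Emit:
jog_arm --motion '[{"slide": [0.1,0.2,0],"roll": 0},{"slide": [0.1,0.2,0],"roll": 0},{"slide": [0.1,0.2,0],"roll": 0},{"slide": [0.1,0.2,0],"roll": 0},{"slide": [0.1,0.2,0],"roll": 0},{"slide": [0.1,0.2,0],"roll": 0},{"slide": [0,0.2,0],"roll": 0},{"slide": [0,0.2,0],"roll": 0},{"slide": [0,0.2,0],"roll": 0},{"slide": [0,0,0],"roll": 0},{"slide": [0,0,0],"roll": 0}]' --jaw 1.5

```text
time: 16.77
tcp_pos: [0.5539, 0.1733, 0.2719]
eef_rot: [-0.657, 0.753, 0.012, -0.009]
force: [0.8, 0.1, -2.0]
gripper_width: 0.0238
```

```bash
python3 st.py
```

```text
16.77 [0.5539 0.1733 0.2719] psi_x 262.21 [ 0.8  0.1 -2. ] 0.0238 toolz [-0.0294  0.0068 -0.9995]
```

Emit:
jog_arm --motion '[{"slide": [0,0,0.3],"roll": 0},{"slide": [0,0,0.3],"roll": 0},{"slide": [0,0,0.3],"roll": 0},{"slide": [0,0,0.3],"roll": 0},{"slide": [0,0,0.3],"roll": 0},{"slide": [0,0,0],"roll": 0},{"slide": [0,0,0],"roll": 0}]' --jaw 1.5

```text
time: 17.35
tcp_pos: [0.5539, 0.173, 0.2892]
eef_rot: [-0.657, 0.754, 0.012, -0.008]
force: [-0.9, -0.3, -2.9]
gripper_width: 0.0236
```

```bash
python3 st.py
```

```text
17.35 [0.5539 0.173  0.2892] psi_x 262.19 [-0.9 -0.3 -2.9] 0.0236 toolz [-0.0285  0.007  -0.9996]
```

Emit:
jog_arm --motion '[{"slide": [0,0.2,0],"roll": 0},{"slide": [0,0.2,0],"roll": 0},{"slide": [0,0.2,0],"roll": 0},{"slide": [0,0.2,0],"roll": 0},{"slide": [0,0.2,0],"roll": 0},{"slide": [0,-0.2,0],"roll": 0},{"slide": [0,-0.2,0],"roll": 0},{"slide": [0,-0.2,0],"roll": 0},{"slide": [0,-0.2,0],"roll": 0},{"slide": [0,-0.2,0],"roll": 0},{"slide": [0,0.2,0],"roll": 0},{"slide": [0,0.2,0],"roll": 0},{"slide": [0,0.2,0],"roll": 0},{"slide": [0,0.2,0],"roll": 0},{"slide": [0,0.2,0],"roll": 0},{"slide": [0,-0.2,0],"roll": 0},{"slide": [0,-0.2,0],"roll": 0},{"slide": [0,-0.2,0],"roll": 0},{"slide": [0,-0.2,0],"roll": 0},{"slide": [0,-0.2,0],"roll": 0}]' --jaw 1.5

```text
time: 19.02
tcp_pos: [0.5535, 0.1735, 0.2884]
eef_rot: [-0.657, 0.753, 0.012, -0.009]
force: [-0.0, 0.2, -2.9]
gripper_width: 0.024
```

```bash
python3 st.py
```

```text
19.02 [0.5535 0.1735 0.2884] psi_x 262.23 [-0.   0.2 -2.9] 0.024 toolz [-0.0299  0.0064 -0.9995]
```

Emit:
jog_arm --motion '[{"slide": [0,0,0.5],"roll": 0},{"slide": [0,0,0.5],"roll": 0},{"slide": [0,0,0.5],"roll": 0},{"slide": [0,0,0],"roll": 0},{"slide": [0,0,0],"roll": 0},{"slide": [0,0,-0.5],"roll": 0},{"slide": [0,0,-0.5],"roll": 0},{"slide": [0,0,-0.5],"roll": 0},{"slide": [0,0,0],"roll": 0},{"slide": [0,0,0],"roll": 0}]' --jaw 1.5

```text
time: 19.85
tcp_pos: [0.5533, 0.1727, 0.2885]
eef_rot: [-0.657, 0.754, 0.012, -0.009]
force: [-0.1, 0.5, -3.1]
gripper_width: 0.0237
```

```bash
python3 st.py
```

```text
19.85 [0.5533 0.1727 0.2885] psi_x 262.18 [-0.1  0.5 -3.1] 0.0237 toolz [-0.0299  0.0066 -0.9995]
```

Emit:
jog_arm --motion '[{"slide": [0.8,0,0],"roll": 0},{"slide": [0.8,0,0],"roll": 0},{"slide": [0.8,0,0],"roll": 0},{"slide": [0.8,0,0],"roll": 0},{"slide": [0,0,0],"roll": 0},{"slide": [0,0,0],"roll": 0}]' --jaw 1.5

```text
time: 20.35
tcp_pos: [0.5898, 0.1727, 0.2877]
eef_rot: [-0.657, 0.754, 0.012, -0.009]
force: [-0.1, -0.7, -2.8]
gripper_width: 0.024
```

```bash
python3 st.py
```

```text
20.35 [0.5898 0.1727 0.2877] psi_x 262.17 [-0.1 -0.7 -2.8] 0.024 toolz [-0.0299  0.006  -0.9995]
```

Emit:
jog_arm --motion '[{"slide": [-0.8,0,0],"roll": 0},{"slide": [-0.8,0,0],"roll": 0},{"slide": [-0.8,0,0],"roll": 0},{"slide": [-0.8,0,0],"roll": 0},{"slide": [0,0,0],"roll": 0},{"slide": [0,0,0],"roll": 0}]' --jaw 1.5

```text
time: 20.85
tcp_pos: [0.5529, 0.1723, 0.2878]
eef_rot: [-0.657, 0.754, 0.013, -0.01]
force: [0.5, 0.1, -2.5]
gripper_width: 0.0235
```

```bash
python3 st.py
```

```text
20.85 [0.5529 0.1723 0.2878] psi_x 262.18 [ 0.5  0.1 -2.5] 0.0235 toolz [-0.0312  0.006  -0.9995]
```

Emit:
jog_arm --motion '[{"slide": [0,0,-0.7],"roll": 0},{"slide": [0,0,-0.7],"roll": 0},{"slide": [0,0,-0.7],"roll": 0},{"slide": [0,0,-0.7],"roll": 0},{"slide": [0,0,-0.7],"roll": 0},{"slide": [0,0,-0.7],"roll": 0},{"slide": [0,0,0],"roll": 0},{"slide": [0,0,0],"roll": 0}]' --jaw 1.5

```text
time: 21.52
tcp_pos: [0.5523, 0.1721, 0.2402]
eef_rot: [-0.657, 0.754, 0.013, -0.011]
force: [0.0, -1.0, -1.4]
gripper_width: 0.024
```

```bash
python3 snap.py m "(206,105)" "(180,130)"
```

```text
21.6167 [0.5523 0.1722 0.2405] psi_x 262.18 [-0.  -0.8 -2.6] [ 0.57  0.3  -0.03 -0.02 -1.26 -0.7 ] 0.023795870828405275
toolz [-0.0323  0.0057 -0.9995]
```

View pics/m.png

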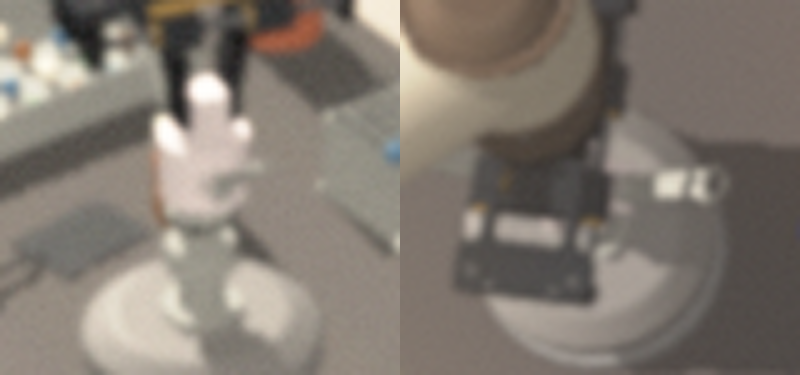

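Emit:
jog_arm --motion '[{"slide": [0,0,-0.4],"roll": 0},{"slide": [0,0,-0.4],"roll": 0},{"slide": [0,0,-0.4],"roll": 0},{"slide": [0,0,-0.3],"roll": 0},{"slide": [0,0,0],"roll": 0}]' --jaw 1.5

```text
time: 22.03
tcp_pos: [0.5533, 0.1727, 0.2262]
eef_rot: [-0.657, 0.754, 0.012, -0.008]
force: [-1.1, 0.5, -0.7]
gripper_width: 0.0237
```

Emit:
jog_arm --motion '[{"slide": [0,0,-0.3],"roll": 0},{"slide": [0,0,-0.3],"roll": 0},{"slide": [0,0,0],"roll": 0}]' --jaw 1.5

```text
time: 22.28
tcp_pos: [0.5535, 0.1727, 0.2234]
eef_rot: [-0.658, 0.753, 0.011, -0.007]
force: [-2.9, 0.8, 3.7]
gripper_width: 0.0239
```

Emit:
jog_arm --motion '[{"slide": [0,0,-0.3],"roll": 0},{"slide": [0,0,0],"roll": 0}]' --jaw 1.5

```text
time: 22.45
tcp_pos: [0.5534, 0.1727, 0.2231]
eef_rot: [-0.658, 0.753, 0.011, -0.007]
force: [-3.1, 0.9, 2.8]
gripper_width: 0.024
```

Emit:
jog_arm --motion '[{"slide": [-0.1,0,-0.5],"roll": 0},{"slide": [0,0,-0.5],"roll": 0},{"slide": [0,0,0],"roll": 0}]' --jaw 1.5

```text
time: 22.7
tcp_pos: [0.5526, 0.1728, 0.2197]
eef_rot: [-0.659, 0.752, 0.01, -0.004]
force: [-5.1, 0.6, 7.1]
gripper_width: 0.0238
```

```bash
python3 snap.py n "(206,105)" "(180,130)"
```

```text
22.8 [0.5526 0.1728 0.2203] psi_x 262.42 [-4.4  1.   8.2] [ 0.57  0.31 -0.07 -0.02 -1.2  -0.7 ] 0.02376471090928588
toolz [-0.0193  0.009  -0.9998]
```

View pics/n.png

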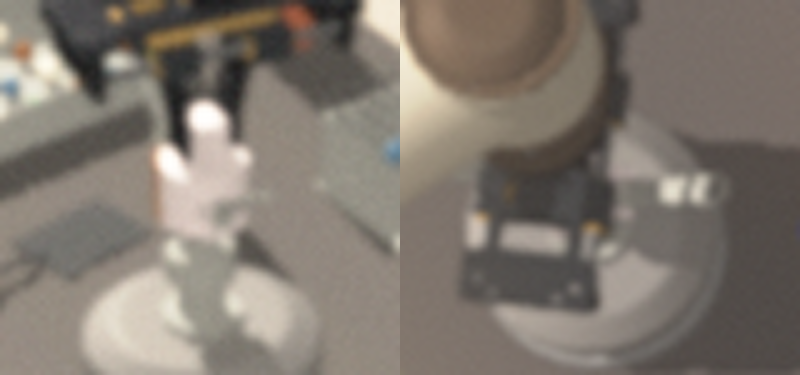

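Emit:
jog_arm --motion '[{"slide": [-0.2,0,-0.5],"roll": 0},{"slide": [-0.1,0,-0.5],"roll": 0},{"slide": [0,0,-0.5],"roll": 0},{"slide": [0,0,0],"roll": 0}]' --jaw 1.5

```text
time: 23.13
tcp_pos: [0.5505, 0.1731, 0.2144]
eef_rot: [-0.66, 0.751, 0.008, -0.0]
force: [-2.5, 0.0, 4.5]
gripper_width: 0.0241
```

Emit:
jog_arm --motion '[{"slide": [0,0,-0.6],"roll": 0},{"slide": [0,0,-0.6],"roll": 0},{"slide": [0,0,0],"roll": 0}]' --jaw 1.5

```text
time: 23.38
tcp_pos: [0.5504, 0.1732, 0.2104]
eef_rot: [-0.661, 0.751, 0.006, 0.002]
force: [-4.6, -0.4, 7.1]
gripper_width: 0.0243
```

```bash
python3 st.py
```

```text
23.38 [0.5504 0.1732 0.2104] psi_x 262.72 [-4.6 -0.4  7.1] 0.0243 toolz [-0.0049  0.0118 -0.9999]
```

Emit:
jog_arm --motion '[{"slide": [0,0,-0.6],"roll": 0},{"slide": [0,0,-0.6],"roll": 0},{"slide": [0,0,-0.6],"roll": 0},{"slide": [0,0,0],"roll": 0}]' --jaw 1.5

```text
time: 23.72
tcp_pos: [0.5499, 0.1732, 0.2049]
eef_rot: [-0.662, 0.749, 0.004, 0.005]
force: [-2.7, 0.2, 5.4]
gripper_width: 0.0237
```

Emit:
jog_arm --motion '[{"slide": [0,0,-0.6],"roll": 0},{"slide": [0,0,-0.6],"roll": 0},{"slide": [0,0,-0.6],"roll": 0},{"slide": [0,0,0],"roll": 0}]' --jaw 1.5

```text
time: 24.05
tcp_pos: [0.5496, 0.1732, 0.1974]
eef_rot: [-0.663, 0.748, 0.002, 0.008]
force: [-3.2, 0.6, 5.2]
gripper_width: 0.0238
```

```bash
python3 snap.py o "(206,105)" "(180,130)"
```

```text
24.15 [0.5497 0.1733 0.1979] psi_x 263.12 [-4.3  0.1  5.1] [ 0.58  0.3  -0.14 -0.01 -1.11 -0.7 ] 0.02357405387285165
toolz [ 0.01    0.0146 -0.9998]
```

View pics/o.png

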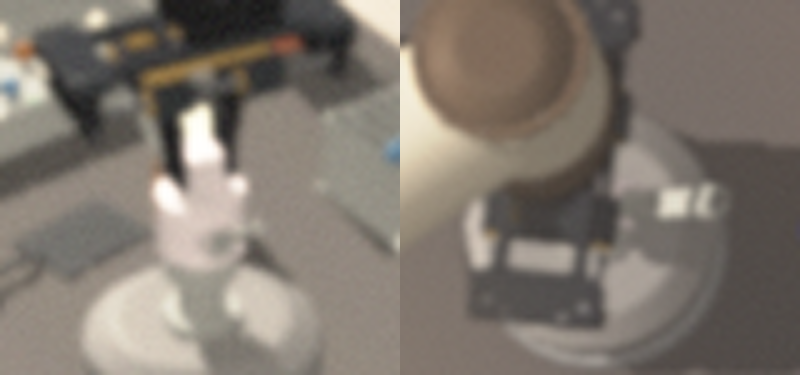

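Emit:
jog_arm --motion '[{"slide": [-0.1,0,-0.6],"roll": 0},{"slide": [0,0,-0.6],"roll": 0},{"slide": [0,0,-0.6],"roll": 0},{"slide": [0,0,0],"roll": 0}]' --jaw 1.5

```text
time: 24.48
tcp_pos: [0.5495, 0.1733, 0.1891]
eef_rot: [-0.665, 0.747, -0.0, 0.012]
force: [-4.4, 2.2, 4.9]
gripper_width: 0.024
```

Emit:
jog_arm --motion '[{"slide": [0,0,-0.6],"roll": 0},{"slide": [0,0,-0.6],"roll": 0},{"slide": [0,0,0],"roll": 0}]' --jaw 1.5

```text
time: 24.73
tcp_pos: [0.5494, 0.1733, 0.1848]
eef_rot: [-0.666, 0.746, -0.002, 0.014]
force: [-4.4, 0.4, 9.5]
gripper_width: 0.0237
```

Emit:
jog_arm --motion '[{"slide": [0,0,-0.6],"roll": 0},{"slide": [0,0,0],"roll": 0}]' --jaw 1.5

```text
time: 24.9
tcp_pos: [0.5494, 0.1733, 0.1845]
eef_rot: [-0.666, 0.746, -0.003, 0.015]
force: [-4.1, 0.8, 7.9]
gripper_width: 0.0237
```

```bash
python3 st.py
```

```text
24.9 [0.5494 0.1733 0.1845] psi_x 263.57 [-4.1  0.8  7.9] 0.0237 toolz [ 0.0261  0.0157 -0.9995]
```

Emit:
jog_arm --motion '[{"slide": [0,0,-0.8],"roll": 0},{"slide": [0,0,-0.8],"roll": 0},{"slide": [0,0,0],"roll": 0}]' --jaw 1.5

```text
time: 25.15
tcp_pos: [0.5496, 0.1734, 0.1812]
eef_rot: [-0.668, 0.744, -0.005, 0.018]
force: [-7.4, 0.6, 13.8]
gripper_width: 0.024
```

```bash
python3 st.py
```

```text
25.15 [0.5496 0.1734 0.1812] psi_x 263.77 [-7.4  0.6 13.8] 0.024 toolz [ 0.0334  0.0157 -0.9993]
```

Emit:
jog_arm --motion '[{"slide": [0,0,0],"roll": 0},{"slide": [0,0,0],"roll": 0},{"slide": [0,0,0],"roll": 0},{"slide": [0,0,0],"roll": 0},{"slide": [0,0,0],"roll": 0},{"slide": [0,0,0],"roll": 0},{"slide": [0,0,1],"roll": 0},{"slide": [0,0,1],"roll": 0},{"slide": [0,0,1.5],"roll": 0},{"slide": [0,0,2],"roll": 0},{"slide": [0,0,2],"roll": 0},{"slide": [0,0,2],"roll": 0},{"slide": [0,0,0],"roll": 0},{"slide": [0,0,0],"roll": 0}]' --jaw 5

```text
time: 26.32
tcp_pos: [0.5522, 0.1734, 0.2864]
eef_rot: [-0.668, 0.744, -0.007, 0.022]
force: [0.8, 0.1, -0.8]
gripper_width: 0.05
```

```bash
python3 snap.py p "(206,115)" "(180,130)"
```

```text
26.4167 [0.5522 0.1733 0.2859] psi_x 263.81 [-0.2 -0.6 -0.3] [ 0.59  0.24 -0.02  0.01 -1.27 -0.7 ] 0.050125491665831384
toolz [ 0.0421  0.0172 -0.999 ]
```

View pics/p.png

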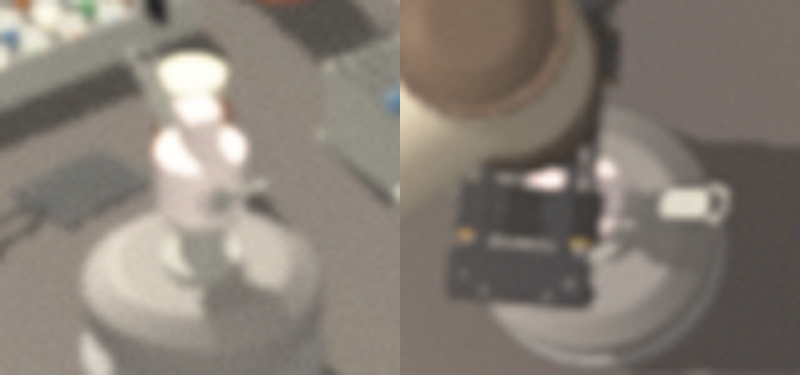

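```bash
python3 - <<'E'
from h import *
f=lambda X:((proj("side",X)-(206,115)+.5)*5-.5).round(0)
for nm,z in(("lugtop",.225),("rooftop",.193),("rim",.148)): print(nm,f([.5491,.1726,z]))
a=np.radians(83);
for s in(1,-1): print("ring",s,f(np.array([.5491,.1726,.148+.0737])+s*.089*np.array([np.cos(a),np.sin(a),0])))
import cv2
s=vision.get_image("side");cv2.imwrite("pics/q.png",cv2.resize(s[115:175,216:276],(800,800)[:2] if 0 else (600,600),interpolation=cv2.INTER_LANCZOS4))
E
```

```text
lugtop [198. 106.]
rooftop [199. 148.]
rim [201. 205.]
ring 1 [143.  46.]
ring -1 [258. 180.]
```

View pics/q.png

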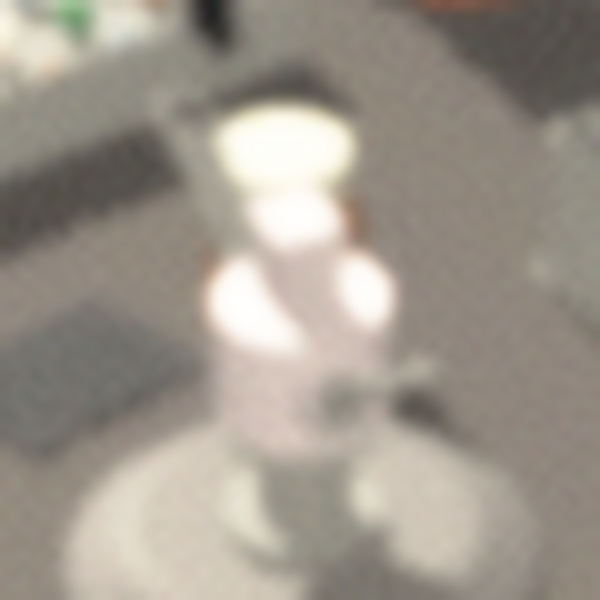

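Emit:
jog_arm --motion '[{"slide": [-0.15,0,-1],"roll": 0},{"slide": [0,0,-1.5],"roll": 0},{"slide": [0,0,-1.5],"roll": 0},{"slide": [0,0,-1],"roll": 0},{"slide": [0,0,-0.5],"roll": 0},{"slide": [0,0,0],"roll": 0},{"slide": [0,0,0],"roll": 0},{"slide": [0,0,0],"roll": 0},{"slide": [0,0,0],"roll": 0}]' --jaw 0

```text
time: 27.22
tcp_pos: [0.5459, 0.1712, 0.2183]
eef_rot: [-0.668, 0.744, -0.005, 0.014]
force: [-0.2, -0.8, 0.1]
gripper_width: 0.0027
```

Emit:
jog_arm --motion '[{"slide": [0,0,-0.4],"roll": 0},{"slide": [0,0,-0.4],"roll": 0},{"slide": [0,0,-0.4],"roll": 0},{"slide": [0,0,-0.4],"roll": 0},{"slide": [0,0,0],"roll": 0}]' --jaw 0

```text
time: 27.63
tcp_pos: [0.5467, 0.1718, 0.2099]
eef_rot: [-0.668, 0.744, -0.007, 0.017]
force: [-3.0, -0.1, 7.0]
gripper_width: 0.0003
```

Emit:
jog_arm --motion '[{"slide": [0,0,-0.6],"roll": 0},{"slide": [0,0,-0.6],"roll": 0},{"slide": [0,0,0],"roll": 0}]' --jaw 0

```text
time: 27.88
tcp_pos: [0.5469, 0.1718, 0.2081]
eef_rot: [-0.669, 0.743, -0.009, 0.02]
force: [-4.7, -0.4, 9.6]
gripper_width: 0.0004
```

```bash
python3 snap.py r "(206,105)" "(180,130)"
```

```text
27.9833 [0.5469 0.1719 0.2089] psi_x 264.06 [-6.2 -0.7 11.9] [ 0.59  0.27 -0.17  0.01 -1.09 -0.7 ] 0.00044413395964932874
toolz [ 0.0425  0.0135 -0.999 ]
```

View pics/r.png

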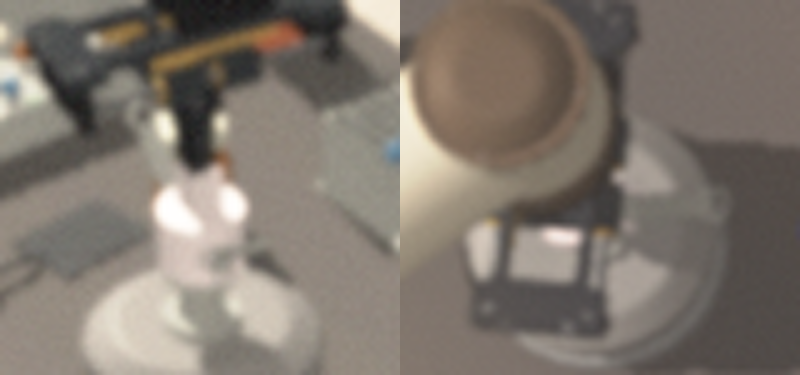

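Emit:
jog_arm --motion '[{"slide": [0,0,1],"roll": 0},{"slide": [0,0,1.3],"roll": 0},{"slide": [0,0,1],"roll": 0},{"slide": [0,0,0.5],"roll": 0},{"slide": [0,0,0],"roll": 0},{"slide": [0.2,1,0],"roll": 0},{"slide": [0.2,1.3,0],"roll": 0},{"slide": [0.2,1.3,0],"roll": 0},{"slide": [0.2,1.3,0],"roll": 0},{"slide": [0.2,1,0],"roll": 0},{"slide": [0.1,0.6,0],"roll": 0},{"slide": [0,0,0],"roll": 0},{"slide": [0,0,0],"roll": 0}]' --jaw 0

```text
time: 29.07
tcp_pos: [0.5578, 0.246, 0.2456]
eef_rot: [-0.67, 0.742, -0.009, 0.019]
force: [-0.3, -0.0, 0.3]
gripper_width: 0.0003
```

```bash
python3 snap.py s "(206,105)" "(180,130)"
```

```text
29.1667 [0.5578 0.2454 0.2458] psi_x 264.13 [-0.8  0.6  0.4] [ 0.69  0.31 -0.02  0.02 -1.2  -0.8 ] 0.0007128038629257888
toolz [ 0.0406  0.0135 -0.9991]
```

View pics/s.png

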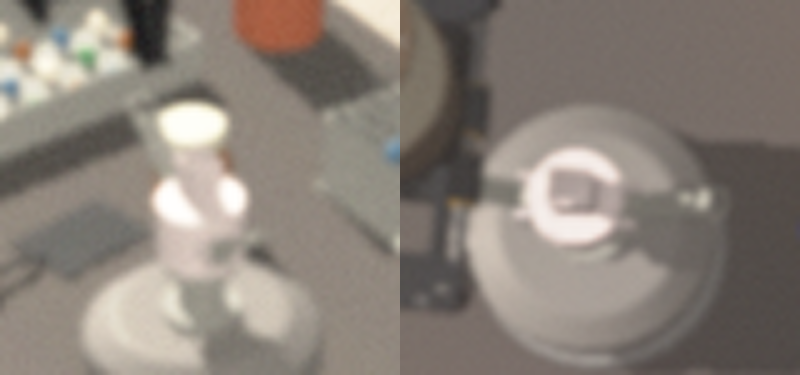

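Emit:
jog_arm --motion '[{"slide": [0,-0.1,-0.8],"roll": 0},{"slide": [0,0,-1],"roll": 0},{"slide": [0,0,-1],"roll": 0},{"slide": [0,0,-0.6],"roll": 0},{"slide": [0,0,0],"roll": 0}]' --jaw 0

```text
time: 29.58
tcp_pos: [0.557, 0.2419, 0.2085]
eef_rot: [-0.669, 0.743, -0.008, 0.019]
force: [-0.4, -0.0, 0.0]
gripper_width: 0.0001
```

Emit:
jog_arm --motion '[{"slide": [0,0,-0.5],"roll": 0},{"slide": [0,0,-0.5],"roll": 0},{"slide": [0,0,-0.5],"roll": 0},{"slide": [0,0,0],"roll": 0}]' --jaw 0

```text
time: 29.92
tcp_pos: [0.5583, 0.2418, 0.1932]
eef_rot: [-0.669, 0.743, -0.009, 0.021]
force: [-0.4, -0.5, 3.0]
gripper_width: 0.0009
```

Emit:
jog_arm --motion '[{"slide": [0,0,-0.6],"roll": 0},{"slide": [0,0,-0.6],"roll": 0},{"slide": [0,0,-0.6],"roll": 0},{"slide": [0,0,0],"roll": 0}]' --jaw 0

```text
time: 30.25
tcp_pos: [0.5615, 0.2445, 0.1808]
eef_rot: [-0.669, 0.742, -0.011, 0.027]
force: [-0.7, -1.5, 2.7]
gripper_width: 0.0006
```

```bash
python3 snap.py t "(206,105)" "(180,130)"
```

```text
30.35 [0.5616 0.2444 0.1814] psi_x 264.1 [-1.7 -0.5  3.5] [ 0.68  0.35 -0.12  0.02 -1.04 -0.8 ] 0.0004518285516551163
toolz [ 0.0547  0.0207 -0.9983]
```

View pics/t.png

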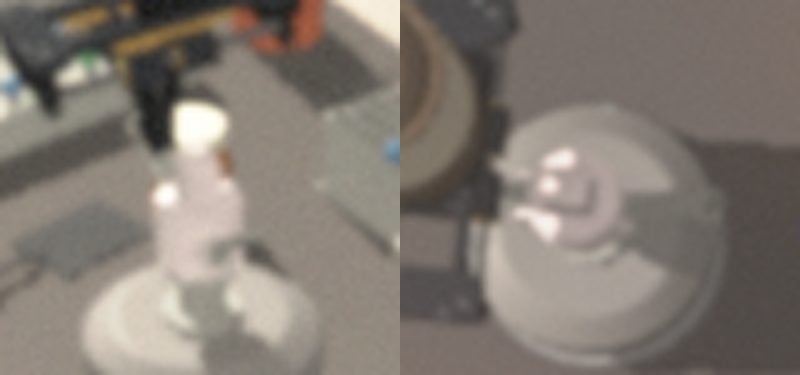

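Emit:
jog_arm --motion '[{"slide": [-0.2,0,-0.8],"roll": 0},{"slide": [-0.2,0,-0.8],"roll": 0},{"slide": [0,0,-0.8],"roll": 0},{"slide": [0,0,0],"roll": 0}]' --jaw 0

```text
time: 30.68
tcp_pos: [0.563, 0.2486, 0.1637]
eef_rot: [-0.67, 0.741, -0.012, 0.037]
force: [-1.4, -0.3, 3.4]
gripper_width: 0.0006
```

Emit:
jog_arm --motion '[{"slide": [-0.1,0,-0.8],"roll": 0},{"slide": [0,0,-0.8],"roll": 0},{"slide": [0,0,-0.8],"roll": 0},{"slide": [0,0,0],"roll": 0}]' --jaw 0

```text
time: 31.02
tcp_pos: [0.5641, 0.2478, 0.1458]
eef_rot: [-0.671, 0.74, -0.015, 0.039]
force: [-1.6, 1.3, 5.3]
gripper_width: 0.0004
```

```bash
python3 snap.py u "(206,105)" "(180,130)"
```

```text
31.1167 [0.5642 0.248  0.1467] psi_x 264.34 [-1.8 -0.9  4.9] [ 0.69  0.38 -0.19  0.03 -0.92 -0.81] 0.000519700701146965
toolz [ 0.0788  0.031  -0.9964]
```

View pics/u.png

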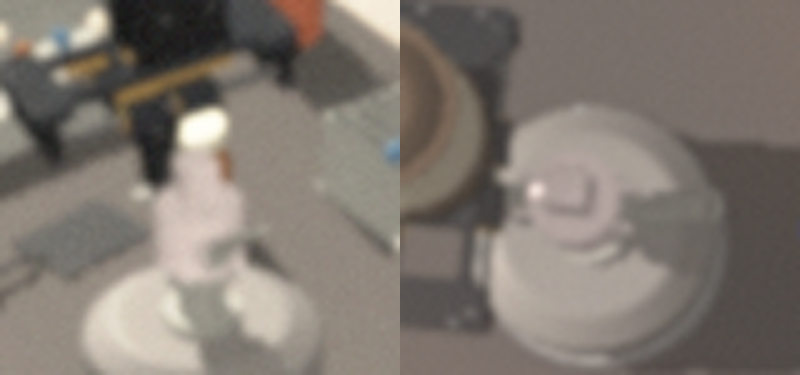

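Emit:
jog_arm --motion '[{"slide": [-0.5,0,0],"roll": 0},{"slide": [-0.5,-0.2,-0.3],"roll": 0},{"slide": [-0.3,-0.2,-0.5],"roll": 0},{"slide": [0,0,0],"roll": 0}]' --jaw 0

```text
time: 31.45
tcp_pos: [0.5582, 0.2483, 0.1453]
eef_rot: [-0.672, 0.739, -0.018, 0.051]
force: [-0.5, -1.6, 5.2]
gripper_width: 0.0006
```

```bash
python3 st.py
```

```text
31.45 [0.5582 0.2483 0.1453] psi_x 264.52 [-0.5 -1.6  5.2] 0.0006 toolz [ 0.0995  0.0423 -0.9941]
```

Emit:
jog_arm --motion '[{"slide": [0,-0.2,-1.2],"roll": 0},{"slide": [0,0,0],"roll": 0}]' --jaw 0

```text
time: 31.62
tcp_pos: [0.558, 0.2461, 0.1357]
eef_rot: [-0.672, 0.739, -0.018, 0.052]
force: [0.0, -0.2, 2.8]
gripper_width: 0.0004
```

Emit:
jog_arm --motion '[{"slide": [0,-0.2,-1.2],"roll": 0},{"slide": [0,0,0],"roll": 0}]' --jaw 0

```text
time: 31.78
tcp_pos: [0.5584, 0.2449, 0.1264]
eef_rot: [-0.672, 0.738, -0.019, 0.054]
force: [-0.6, 1.1, 3.8]
gripper_width: 0.0004
```

```bash
python3 snap.py v "(206,105)" "(180,130)"
```

```text
31.8833 [0.5585 0.2449 0.1277] psi_x 264.63 [-1.   1.1  5. ] [ 0.7   0.37 -0.26  0.04 -0.83 -0.82] 0.0003532852761330983
toolz [ 0.1043  0.0441 -0.9936]
```

View pics/v.png

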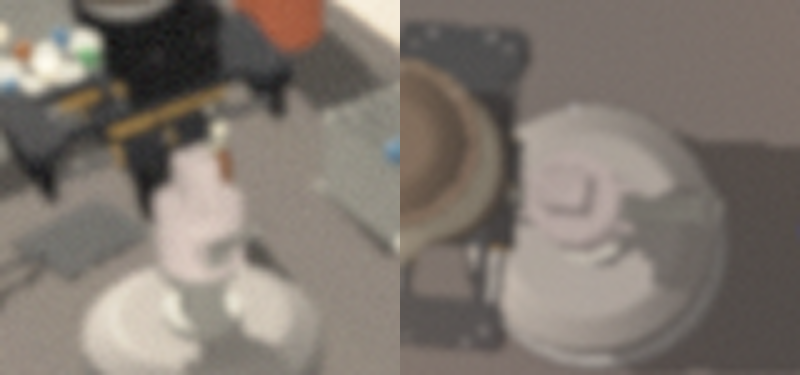

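Emit:
jog_arm --motion '[{"slide": [0,0,-1],"roll": 0},{"slide": [0,0,0],"roll": 0}]' --jaw 0

```text
time: 32.05
tcp_pos: [0.5594, 0.2465, 0.1218]
eef_rot: [-0.673, 0.738, -0.019, 0.056]
force: [-2.5, 0.1, 7.7]
gripper_width: 0.0003
```

Emit:
jog_arm --motion '[{"slide": [0,0,-1],"roll": 0},{"slide": [0,0,0],"roll": 0}]' --jaw 0

```text
time: 32.22
tcp_pos: [0.5606, 0.2488, 0.1175]
eef_rot: [-0.673, 0.737, -0.02, 0.059]
force: [-4.4, -0.9, 8.8]
gripper_width: 0.0005
```

```bash
python3 st.py
```

```text
32.22 [0.5606 0.2488 0.1175] psi_x 264.83 [-4.4 -0.9  8.8] 0.0005 toolz [ 0.1138  0.0503 -0.9922]
```

Emit:
jog_arm --motion '[{"slide": [0,0,-1.3],"roll": 0},{"slide": [0,0,0],"roll": 0}]' --jaw 0

```text
time: 32.38
tcp_pos: [0.5621, 0.2518, 0.1118]
eef_rot: [-0.674, 0.736, -0.02, 0.063]
force: [-5.8, -0.4, 10.0]
gripper_width: 0.0005
```

```bash
python3 snap.py w "(206,105)" "(180,130)"
```

```text
32.4833 [0.5623 0.2519 0.1133] psi_x 264.99 [-7.3  1.7 13.3] [ 0.7   0.39 -0.28  0.05 -0.77 -0.82] 0.000522628595636109
toolz [ 0.1216  0.0557 -0.991 ]
```

View pics/w.png

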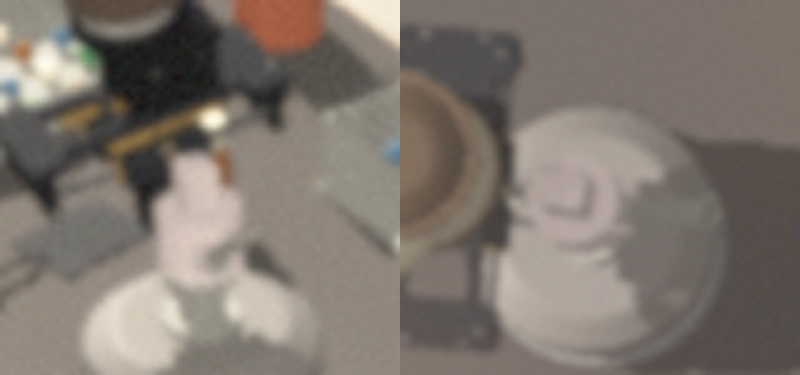

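Emit:
jog_arm --motion '[{"slide": [0,0,1],"roll": 0},{"slide": [0,0,2],"roll": 0},{"slide": [0,0,3],"roll": 0},{"slide": [0,0,3],"roll": 0},{"slide": [0,0,3],"roll": 0},{"slide": [0,0,2],"roll": 0},{"slide": [0,0,1],"roll": 0},{"slide": [0,0,0],"roll": 0},{"slide": [0,0,0],"roll": 0}]' --jaw 0

```text
time: 33.23
tcp_pos: [0.5507, 0.2465, 0.2626]
eef_rot: [-0.673, 0.737, -0.017, 0.049]
force: [-1.0, -0.8, -0.2]
gripper_width: 0.0002
```

```bash
python3 snap.py x "(206,105)" "(180,130)"
```

```text
33.3333 [0.5507 0.2463 0.2618] psi_x 264.82 [-0.5 -0.2 -0. ] [ 0.7   0.26 -0.06  0.03 -1.15 -0.81] 0.00010277148501619266
toolz [ 0.0942  0.0407 -0.9947]
```

View pics/x.png

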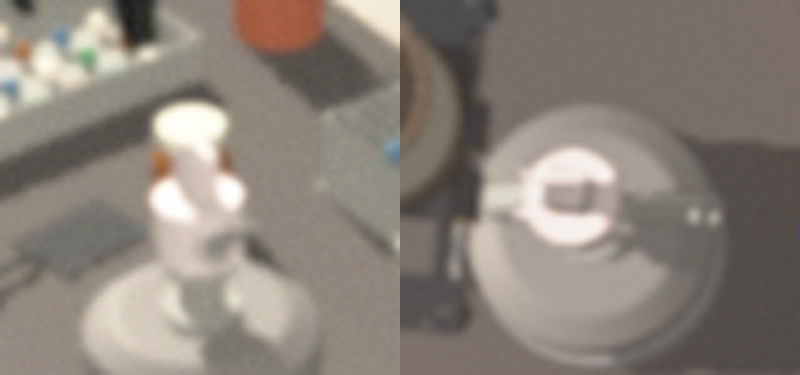

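Emit:
jog_arm --motion '[{"slide": [-0.1,-1.5,0],"roll": 0},{"slide": [-0.2,-2.5,0],"roll": 0},{"slide": [-0.2,-2.5,0],"roll": 0},{"slide": [-0.2,-2.5,0],"roll": 0},{"slide": [-0.1,-2.2,0],"roll": 0},{"slide": [0,-1,0],"roll": 0},{"slide": [0,-0.4,0],"roll": 0},{"slide": [0,0,0],"roll": 0},{"slide": [0,0,0],"roll": 0}]' --jaw 0

```text
time: 34.08
tcp_pos: [0.5348, 0.1101, 0.248]
eef_rot: [-0.674, 0.738, -0.013, 0.035]
force: [-0.5, 0.5, 1.1]
gripper_width: 0.0005
```

```bash
python3 snap.py y "(206,105)" "(180,130)"
```

```text
34.1833 [0.535  0.1107 0.2481] psi_x 264.85 [-0.7  1.2 -0.8] [ 0.51  0.18 -0.18  0.01 -1.13 -0.6 ] 0.00014097480737757531
toolz [ 0.0698  0.0287 -0.9971]
```

View pics/y.png

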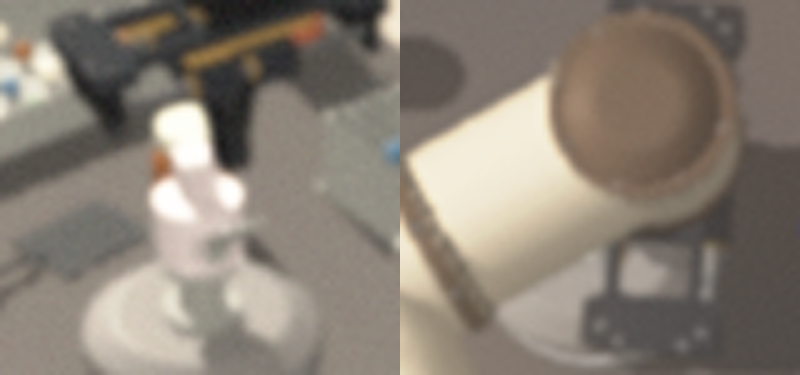

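```bash
python3 - <<'E'
from h import *
import cv2
s=vision.get_image("side");p=cv2.imread("pics/q.png")
a=cv2.resize(s[115:175,216:256+20],(400,400),interpolation=cv2.INTER_LANCZOS4)
cv2.imwrite("pics/z.png",np.hstack([cv2.resize(p,(400,400)),a]))
E
```

```text
(no output)
```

View pics/z.png

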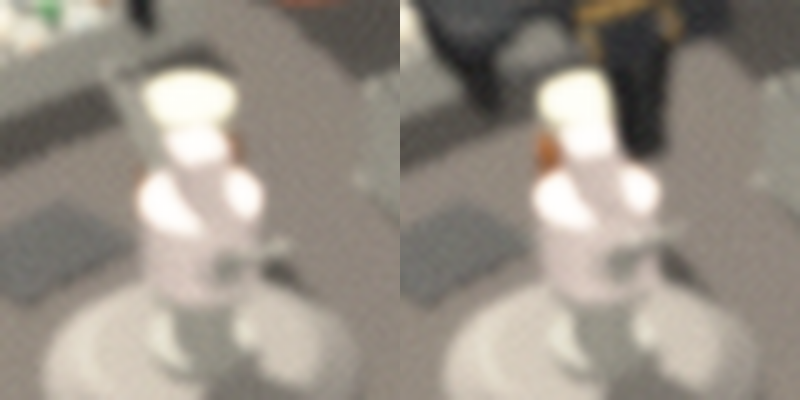

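Emit:
jog_arm --motion '[{"slide": [0.6,-0.8,0],"roll": 0},{"slide": [0,0,0],"roll": 0},{"slide": [0,0,-3],"roll": 0},{"slide": [0,0,0],"roll": 0},{"slide": [0,0,0],"roll": 0}]' --jaw 0

```text
time: 34.65
tcp_pos: [0.5438, 0.1048, 0.2193]
eef_rot: [-0.676, 0.736, -0.014, 0.037]
force: [0.6, -0.2, 1.4]
gripper_width: 0.0008
```

```bash
python3 snap.py aa "(206,105)" "(180,130)"
```

```text
34.75 [0.543  0.1048 0.2188] psi_x 265.07 [-1.1  0.3  0.5] [ 0.49  0.22 -0.22  0.01 -1.06 -0.58] 0.0006843689046615094
toolz [ 0.0724  0.0303 -0.9969]
```

View pics/aa.png

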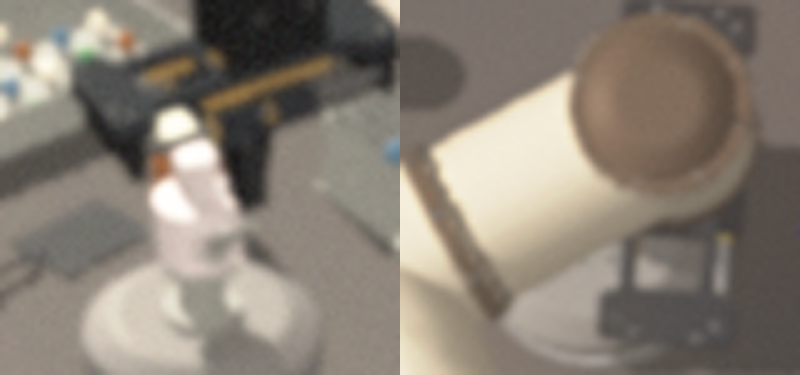

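Emit:
jog_arm --motion '[{"slide": [-0.2,-0.2,-1.2],"roll": 0},{"slide": [0,0,0],"roll": 0}]' --jaw 0

```text
time: 34.92
tcp_pos: [0.5424, 0.1034, 0.2091]
eef_rot: [-0.676, 0.736, -0.014, 0.039]
force: [0.0, -0.7, -0.5]
gripper_width: 0.0006
```

Emit:
jog_arm --motion '[{"slide": [0,0,-1.2],"roll": 0},{"slide": [0,0,0],"roll": 0}]' --jaw 0

```text
time: 35.08
tcp_pos: [0.5446, 0.1042, 0.2006]
eef_rot: [-0.676, 0.736, -0.016, 0.042]
force: [0.1, -0.7, -0.8]
gripper_width: 0.0006
```

Emit:
jog_arm --motion '[{"slide": [0,0,-1.2],"roll": 0},{"slide": [0,0,0],"roll": 0}]' --jaw 0

```text
time: 35.25
tcp_pos: [0.5476, 0.1053, 0.1931]
eef_rot: [-0.676, 0.735, -0.018, 0.045]
force: [-0.6, 0.6, -0.2]
gripper_width: 0.0004
```

```bash
python3 snap.py ab "(206,105)" "(180,130)"
```

```text
35.35 [0.5483 0.1053 0.1948] psi_x 265.28 [-0.1  0.5  0.3] [ 0.49  0.23 -0.26  0.01 -0.97 -0.58] 0.00025577189371601137
toolz [ 0.0929  0.0356 -0.995 ]
```

View pics/ab.png

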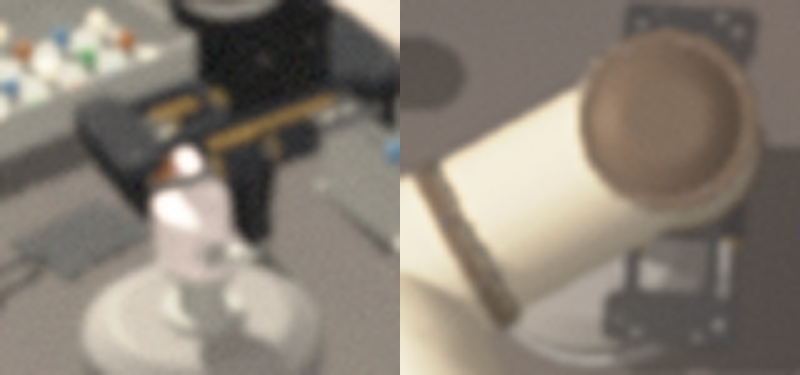

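Emit:
jog_arm --motion '[{"slide": [-0.8,-0.2,-0.3],"roll": 0},{"slide": [0,0,0],"roll": 0},{"slide": [-0.3,0,-1.2],"roll": 0},{"slide": [0,0,0],"roll": 0}]' --jaw 0

```text
time: 35.68
tcp_pos: [0.541, 0.1051, 0.186]
eef_rot: [-0.677, 0.734, -0.021, 0.053]
force: [-0.1, 0.2, -0.0]
gripper_width: 0.0007
```

Emit:
jog_arm --motion '[{"slide": [-0.2,-0.2,-1.2],"roll": 0},{"slide": [0,0,0],"roll": 0}]' --jaw 0

```text
time: 35.85
tcp_pos: [0.5408, 0.1032, 0.1777]
eef_rot: [-0.678, 0.733, -0.023, 0.055]
force: [0.1, -0.6, 1.1]
gripper_width: 0.0006
```

```bash
python3 snap.py ac "(206,105)" "(180,130)"
```

```text
35.95 [0.5413 0.1034 0.1789] psi_x 265.52 [-0.5  0.3  1.9] [ 0.49  0.22 -0.32  0.02 -0.9  -0.58] 0.00047447489266160914
toolz [ 0.1137  0.0409 -0.9927]
```

View pics/ac.png

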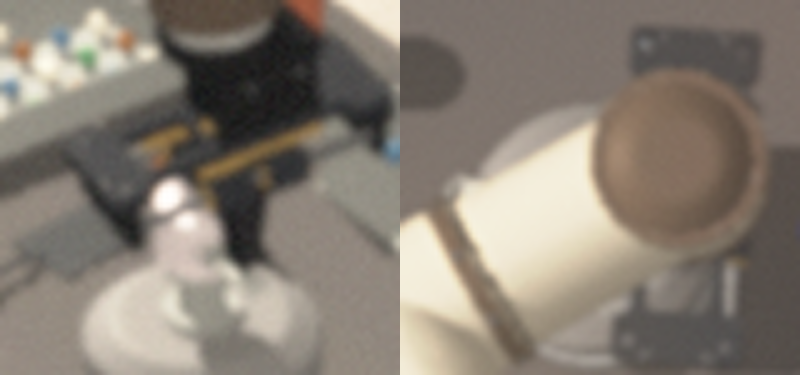

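```bash
python3 - <<'E'
from h import *
import cv2
s=vision.get_image("side")
cv2.imwrite("pics/ad.png",cv2.resize(s[110:180,206:286],(800,600)[:1]+(700,) if 0 else (680,595),interpolation=cv2.INTER_LANCZOS4))
E
```

```text
(no output)
```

View pics/ad.png

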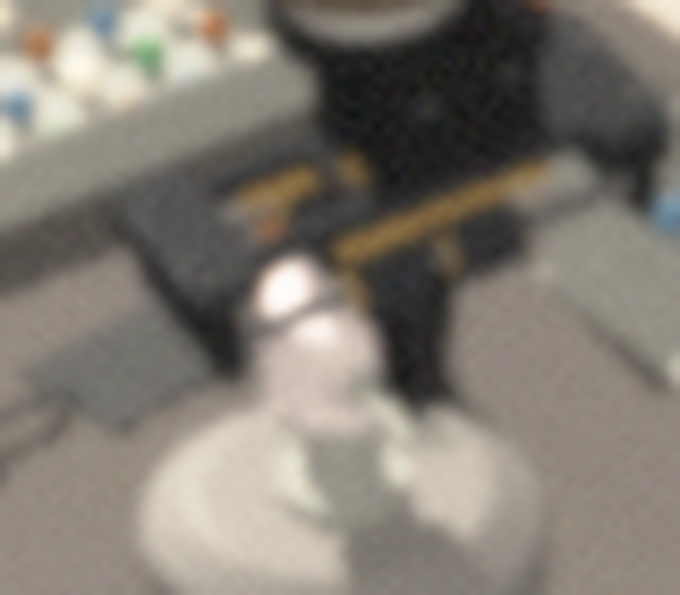

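Emit:
jog_arm --motion '[{"slide": [-0.2,0,-1.2],"roll": 0},{"slide": [0,0,0],"roll": 0}]' --jaw 0

```text
time: 36.17
tcp_pos: [0.5411, 0.1033, 0.1695]
eef_rot: [-0.678, 0.732, -0.025, 0.057]
force: [-0.6, -0.1, 0.3]
gripper_width: 0.0008
```

Emit:
jog_arm --motion '[{"slide": [-0.2,0,-1.2],"roll": 0},{"slide": [0,0,0],"roll": 0}]' --jaw 0

```text
time: 36.33
tcp_pos: [0.5411, 0.1031, 0.1607]
eef_rot: [-0.678, 0.732, -0.027, 0.059]
force: [-0.8, 0.0, -0.6]
gripper_width: 0.0006
```

```bash
python3 snap.py ae "(206,105)" "(180,130)"
```

```text
36.4333 [0.5414 0.1032 0.1619] psi_x 265.66 [-0.8 -0.8  1.2] [ 0.5   0.24 -0.36  0.03 -0.85 -0.59] 0.0007587147461110533
toolz [ 0.1235  0.0408 -0.9915]
```

View pics/ae.png

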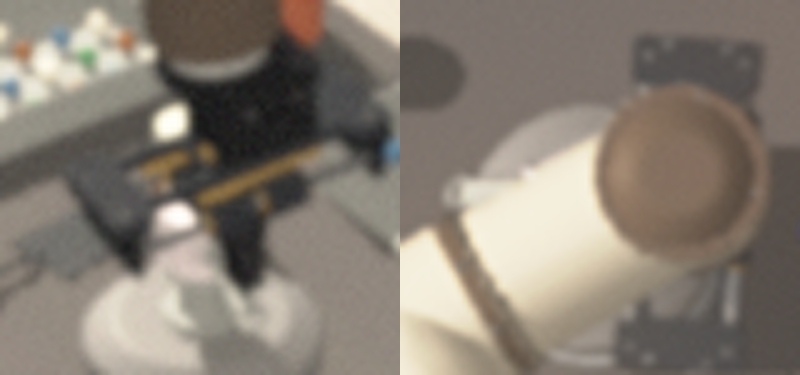

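Emit:
jog_arm --motion '[{"slide": [0,0,3],"roll": 0},{"slide": [0,0,3],"roll": 0},{"slide": [0,0,3],"roll": 0},{"slide": [0,-2,3],"roll": 0},{"slide": [0,-3,0],"roll": 0},{"slide": [0,-3,0],"roll": 0},{"slide": [0,0,0],"roll": 0},{"slide": [0,0,0],"roll": 0}]' --jaw 0

```text
time: 37.1
tcp_pos: [0.5358, 0.0205, 0.2875]
eef_rot: [-0.679, 0.732, -0.024, 0.054]
force: [0.5, 0.2, 0.4]
gripper_width: 0.0006
```

```bash
python3 snap.py af "(206,105)" "(180,130)"
```

```text
37.2 [0.5359 0.0212 0.2872] psi_x 265.84 [-1.1 -0.8  0.3] [ 0.34  0.12 -0.16  0.   -1.17 -0.42] 0.0003563475842768298
toolz [ 0.1111  0.0388 -0.9931]
```

View pics/af.png

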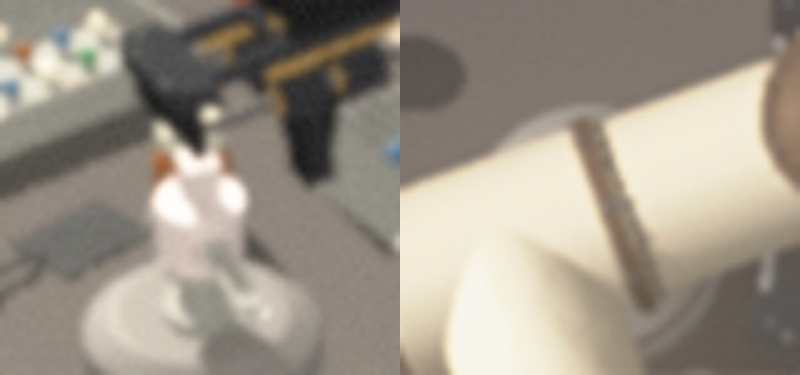

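```bash
python3 - <<'E'
from h import *
f=lambda X:((proj("side",X)-(206,105)+.5)*5-.5).round(0)
u=np.array([.122,.9925,0]);c=np.array([.5491,.1726,.173])
print("pin",f(c-.031*u))
for d in(0,20,30,40,45):
    a=np.radians(d);print(d,"end65",f(c-(.031+.065*np.cos(a))*u-[0,0,.065*np.sin(a)]),"ring",f(c-(.031+.075*np.cos(a))*u-[0,0,.075*np.sin(a)]))
import cv2
s=vision.get_image("side")
cv2.imwrite("pics/ag.png",cv2.resize(s[115:175,216:276],(600,600),interpolation=cv2.INTER_LANCZOS4))
E
```

```text
pin [220. 247.]
0 end65 [263. 300.] ring [270. 309.]
20 end65 [261. 326.] ring [267. 338.]
30 end65 [257. 335.] ring [263. 348.]
40 end65 [253. 341.] ring [258. 355.]
45 end65 [251. 343.] ring [255. 357.]
```

View pics/ag.png

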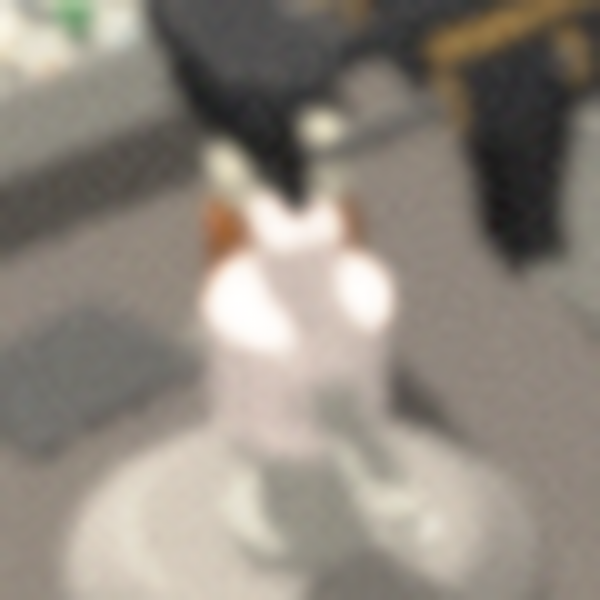

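Emit:
jog_arm --motion '[{"slide": [0.1,3,0],"roll": 0},{"slide": [0.1,3,0],"roll": 0},{"slide": [0.1,1.7,0],"roll": 0},{"slide": [0,0,0],"roll": 0},{"slide": [0,0,-3],"roll": 0},{"slide": [0,0,-3],"roll": 0},{"slide": [0,0,-1.5],"roll": 0},{"slide": [0,0,0],"roll": 0},{"slide": [0,0,0],"roll": 0}]' --jaw 0

```text
time: 38.0
tcp_pos: [0.5363, 0.1073, 0.2065]
eef_rot: [-0.684, 0.728, -0.022, 0.051]
force: [0.3, 0.9, 0.5]
gripper_width: 0.0005
```

```bash
python3 st.py
```

```text
38.0 [0.5363 0.1073 0.2065] psi_x 266.42 [0.3 0.9 0.5] 0.0005 toolz [ 0.104   0.0374 -0.9939]
```

Emit:
jog_arm --motion '[{"slide": [0.4,-0.6,-1.5],"roll": 0},{"slide": [0,0,0],"roll": 0},{"slide": [-0.2,0,-1.5],"roll": 0},{"slide": [0,0,0],"roll": 0},{"slide": [-0.2,0,-1.2],"roll": 0},{"slide": [0,0,0],"roll": 0}]' --jaw 0

```text
time: 38.5
tcp_pos: [0.5405, 0.103, 0.1721]
eef_rot: [-0.684, 0.727, -0.025, 0.056]
force: [0.7, 0.3, -0.8]
gripper_width: 0.0005
```

Emit:
jog_arm --motion '[{"slide": [-0.2,0,-1.2],"roll": 0},{"slide": [0,0,0],"roll": 0}]' --jaw 0

```text
time: 38.67
tcp_pos: [0.5413, 0.1041, 0.1646]
eef_rot: [-0.685, 0.726, -0.027, 0.059]
force: [0.2, -0.5, -0.3]
gripper_width: 0.0006
```

Emit:
jog_arm --motion '[{"slide": [-0.2,0,-1.2],"roll": 0},{"slide": [0,0,0],"roll": 0}]' --jaw 0

```text
time: 38.83
tcp_pos: [0.5439, 0.1053, 0.1589]
eef_rot: [-0.685, 0.725, -0.03, 0.064]
force: [-0.4, 0.2, -0.7]
gripper_width: 0.0005
```

```bash
python3 st.py
```

```text
38.83 [0.5439 0.1053 0.1589] psi_x 266.79 [-0.4  0.2 -0.7] 0.0005 toolz [ 0.1329  0.0444 -0.9901]
```

Emit:
jog_arm --motion '[{"slide": [-0.3,-0.2,-1],"roll": 0},{"slide": [-0.3,-0.1,-1],"roll": 0},{"slide": [0,0,0],"roll": 0}]' --jaw 0

```text
time: 39.08
tcp_pos: [0.5465, 0.1063, 0.1517]
eef_rot: [-0.686, 0.723, -0.035, 0.074]
force: [-3.5, -1.4, 3.9]
gripper_width: 0.0007
```

Emit:
jog_arm --motion '[{"slide": [-0.2,-0.1,-1],"roll": 0},{"slide": [-0.2,0,-0.8],"roll": 0},{"slide": [0,0,0],"roll": 0}]' --jaw 0

```text
time: 39.33
tcp_pos: [0.5485, 0.1077, 0.1462]
eef_rot: [-0.687, 0.721, -0.039, 0.082]
force: [-4.2, -2.2, 3.8]
gripper_width: 0.0003
```

```bash
python3 snap.py ah "(206,105)" "(180,130)"
```

```text
39.4333 [0.5487 0.1076 0.1469] psi_x 267.29 [-2.3 -1.6  6. ] [ 0.5   0.24 -0.41  0.05 -0.74 -0.58] 0.0004658292947519855
toolz [ 0.1723  0.057  -0.9834]
```

View pics/ah.png

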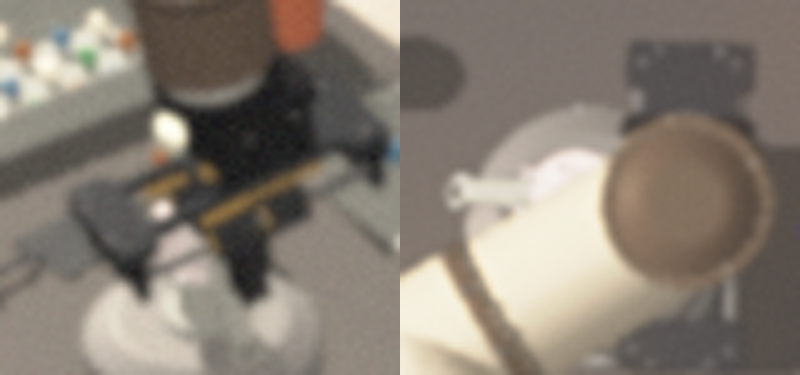

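Emit:
jog_arm --motion '[{"slide": [-0.3,0,2],"roll": 0},{"slide": [-0.2,0,3],"roll": 0},{"slide": [0,0,3.5],"roll": 0},{"slide": [0,0,3.5],"roll": 0},{"slide": [0,-3.5,2],"roll": 0},{"slide": [0,-4,0],"roll": 0},{"slide": [0,-4,0],"roll": 0},{"slide": [0,-4,0],"roll": 0},{"slide": [0,-4,0],"roll": 0},{"slide": [0,-4,0],"roll": 0},{"slide": [0,-2,0],"roll": 0},{"slide": [0,0,0],"roll": 0}]' --jaw 0

```text
time: 40.43
tcp_pos: [0.5437, -0.1576, 0.3202]
eef_rot: [-0.691, 0.715, -0.05, 0.091]
force: [0.1, 0.1, 0.3]
gripper_width: 0.0006
```

```bash
python3 snap.py ai "(206,105)" "(180,130)"; python3 - <<'E'
from h import *
u=np.array([.122,.9925,0]);c=np.array([.5491,.1726,.173])
for s in(1,-1):
  for d in(0,30,45):
    a=np.radians(d);X=c+s*(.031+.075*np.cos(a))*u-[0,0,.075*np.sin(a)]
    print(s,d,[((proj(n,X)-o+.5)*5-.5).round(0) for n,o in(("side",(206,105)),("top",(180,130)))])
E
```

```text
40.5333 [ 0.544 -0.155  0.32 ] psi_x 268.19 [ 0.2 -0.  -0. ] [-0.03  0.13 -0.06 -0.07 -1.18  0.02] 0.0005436082123789165
toolz [ 0.199   0.0562 -0.9784]
1 0 [array([136., 146.]), array([ 10., 184.])]
1 30 [array([144., 199.]), array([ 35., 197.])]
1 45 [array([151., 226.]), array([ 58., 203.])]
-1 0 [array([270., 309.]), array([350., 220.])]
-1 30 [array([263., 348.]), array([337., 228.])]
-1 45 [array([255., 357.]), array([319., 231.])]
```

View pics/ai.png

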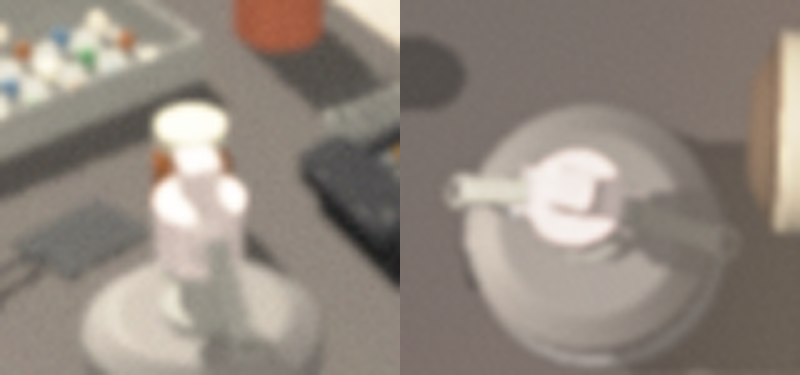

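Emit:
jog_arm --motion '[{"slide": [0,3,0],"roll": -0.05},{"slide": [0,4,0],"roll": 0},{"slide": [0,4,0],"roll": 0},{"slide": [0,4,0],"roll": 0},{"slide": [0,4,0],"roll": 0},{"slide": [0,3.5,0],"roll": 0},{"slide": [0,2,0],"roll": 0},{"slide": [0,0.5,0],"roll": 0},{"slide": [0,0,0],"roll": 0},{"slide": [0,0,0],"roll": 0}]' --jaw 0

```text
time: 41.37
tcp_pos: [0.5378, 0.1156, 0.3264]
eef_rot: [-0.678, 0.727, -0.052, 0.093]
force: [0.2, 0.5, -0.3]
gripper_width: 0.0006
```

```bash
python3 st.py
```

```text
41.37 [0.5378 0.1156 0.3264] psi_x 265.98 [ 0.2  0.5 -0.3] 0.0006 toolz [ 0.2061  0.0512 -0.9772]
```

Emit:
jog_arm --motion '[{"slide": [-0.4,-1.5,0],"roll": 0},{"slide": [0,0,0],"roll": 0},{"slide": [0,0,-2.5],"roll": 0},{"slide": [0,0,-3],"roll": 0},{"slide": [0,0,-3],"roll": 0},{"slide": [0,0,-2.5],"roll": 0},{"slide": [0,0,-1.5],"roll": 0},{"slide": [0,0,-0.5],"roll": 0},{"slide": [0,0,0],"roll": 0},{"slide": [0,0,0],"roll": 0}]' --jaw 0

```text
time: 42.2
tcp_pos: [0.5349, 0.0934, 0.1973]
eef_rot: [-0.673, 0.731, -0.054, 0.098]
force: [0.1, -0.2, 0.9]
gripper_width: 0.0002
```

```bash
python3 snap.py aj "(206,105)" "(180,130)"
```

```text
42.3 [0.5354 0.0939 0.1982] psi_x 265.35 [ 0.1 -0.4  1. ] [ 0.51  0.14 -0.42  0.08 -0.8  -0.64] 0.00014621765672598894
toolz [ 0.218   0.0535 -0.9745]
```

View pics/aj.png

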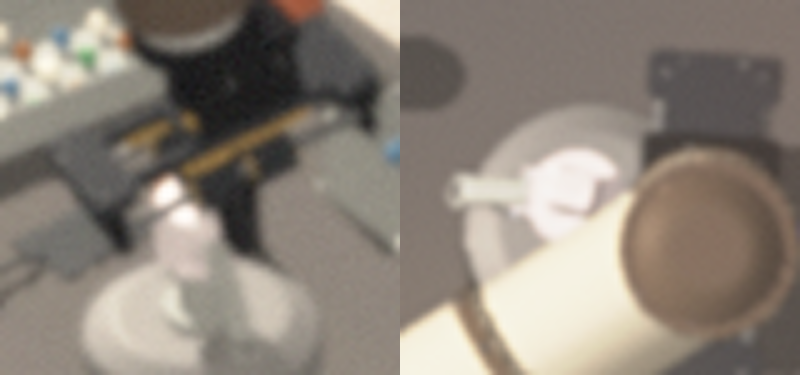

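```bash
python3 - <<'E'
from h import *
import cv2
t=lambda x,y,o:((x+.5)/5-.5+o[0],(y+.5)/5-.5+o[1])
S,T=(206,105),(180,130)
for z in(.12,.13,.14): print("ringb",z,plane("top",t(335,240,T),z),"ringa",plane("top",t(55,190,T),z-.01))
print("roof",plane("top",t(176,197,T),.193))
o,d=ray("side",t(250,250,S)); 
for z in(.19,.2,.21): print("tip",o+d*(z-o[2])/d[2])
p=cv2.imread("pics/ai.png")
cv2.imwrite("pics/ak.png",np.hstack([cv2.resize(p[200:375,120:320],(400,350)),cv2.resize(p[130:330,560:760],(400,350))]))
E
```

```text
ringb 0.12 [0.53268163 0.07904915 0.12      ] ringa [0.56992278 0.25933001 0.11      ]
ringb 0.13 [0.53098572 0.07867355 0.13      ] ringa [0.56799834 0.25779776 0.12      ]
ringb 0.14 [0.52928982 0.07829796 0.14      ] ringa [0.5660739  0.25626551 0.13      ]
roof [0.548405   0.17283212 0.193     ]
tip [0.54715765 0.1078565  0.19      ]
tip [0.5394552  0.09557433 0.2       ]
tip [0.53175274 0.08329217 0.21      ]
```

View pics/ak.png

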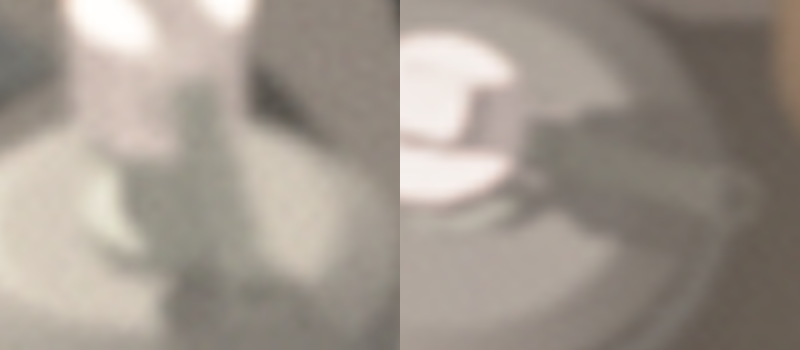

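Emit:
jog_arm --motion '[{"slide": [-0.5,0.6,0],"roll": 0},{"slide": [0,0,0],"roll": 0},{"slide": [-0.1,0,-1.2],"roll": 0},{"slide": [-0.1,0,-1.2],"roll": 0},{"slide": [-0.1,0,-1],"roll": 0},{"slide": [0,0,0],"roll": 0},{"slide": [0,0,0],"roll": 0}]' --jaw 0

```text
time: 42.88
tcp_pos: [0.5307, 0.1038, 0.1716]
eef_rot: [-0.674, 0.729, -0.057, 0.107]
force: [-0.2, 0.8, 0.1]
gripper_width: 0.0006
```

```bash
python3 snap.py al "(206,105)" "(180,130)"
```

```text
42.9833 [0.5308 0.1037 0.1718] psi_x 265.46 [-0.7 -0.  -0.1] [ 0.53  0.16 -0.48  0.1  -0.7  -0.68] 0.0006627364520413949
toolz [ 0.2329  0.0613 -0.9706]
```

View pics/al.png

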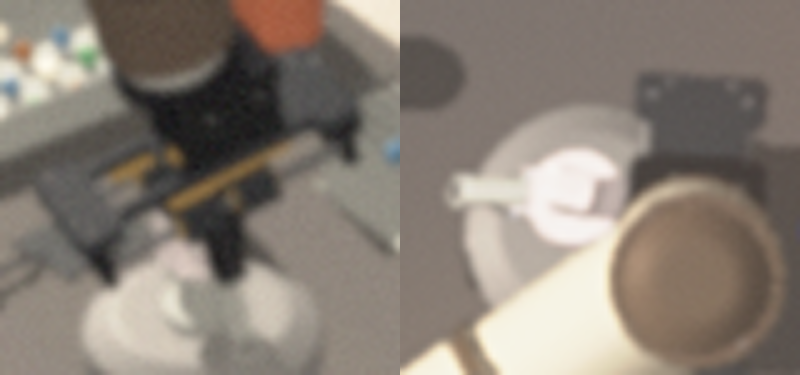

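Emit:
jog_arm --motion '[{"slide": [-0.1,-0.3,-1],"roll": 0},{"slide": [-0.1,0,-1],"roll": 0},{"slide": [0,0,0],"roll": 0}]' --jaw 0

```text
time: 43.23
tcp_pos: [0.5309, 0.1019, 0.1549]
eef_rot: [-0.673, 0.729, -0.058, 0.111]
force: [-0.2, 0.2, -0.4]
gripper_width: 0.0002
```

Emit:
jog_arm --motion '[{"slide": [-0.1,0,-1],"roll": 0},{"slide": [-0.1,0,-1],"roll": 0},{"slide": [0,0,0],"roll": 0}]' --jaw 0

```text
time: 43.48
tcp_pos: [0.5323, 0.1034, 0.1398]
eef_rot: [-0.674, 0.728, -0.06, 0.115]
force: [-3.2, -1.7, 3.3]
gripper_width: 0.0005
```

Emit:
jog_arm --motion '[{"slide": [-0.1,0,-1],"roll": 0},{"slide": [0,0,0],"roll": 0}]' --jaw 0

```text
time: 43.65
tcp_pos: [0.5338, 0.1042, 0.1342]
eef_rot: [-0.674, 0.727, -0.062, 0.118]
force: [-1.8, -2.7, 2.3]
gripper_width: 0.0004
```

```bash
python3 snap.py am "(206,105)" "(180,130)"
```

```text
43.75 [0.5338 0.1041 0.1349] psi_x 265.67 [-2.5 -3.1  3.5] [ 0.53  0.2  -0.56  0.13 -0.57 -0.71] 0.00029163820670771777
toolz [ 0.2542  0.0693 -0.9647]
```

Emit:
jog_arm --motion '[{"slide": [-0.1,-0.3,-1.2],"roll": 0},{"slide": [0,0,0],"roll": 0}]' --jaw 0

```text
time: 43.92
tcp_pos: [0.5351, 0.1018, 0.1267]
eef_rot: [-0.674, 0.726, -0.063, 0.121]
force: [-4.1, -4.5, 2.4]
gripper_width: 0.0003
```

Emit:
jog_arm --motion '[{"slide": [-0.1,-0.2,-1.2],"roll": 0},{"slide": [0,0,0],"roll": 0}]' --jaw 0

```text
time: 44.08
tcp_pos: [0.5368, 0.1003, 0.1203]
eef_rot: [-0.674, 0.725, -0.065, 0.124]
force: [-8.0, -4.8, 10.0]
gripper_width: 0.0005
```

Emit:
jog_arm --motion '[{"slide": [-0.1,-0.2,-1.2],"roll": 0},{"slide": [0,0,0],"roll": 0}]' --jaw 0

```text
time: 44.25
tcp_pos: [0.5392, 0.099, 0.1159]
eef_rot: [-0.674, 0.724, -0.068, 0.129]
force: [-8.7, -6.8, 14.5]
gripper_width: 0.0005
```

Emit:
jog_arm --motion '[{"slide": [-0.2,0,1.5],"roll": 0},{"slide": [0,0,3],"roll": 0},{"slide": [0,0,3.5],"roll": 0},{"slide": [0,0,3.5],"roll": 0},{"slide": [0,0,3.5],"roll": 0},{"slide": [0,-3.5,3],"roll": 0},{"slide": [0,-4,1],"roll": 0},{"slide": [0,-4,0],"roll": 0},{"slide": [0,-4,0],"roll": 0},{"slide": [0,-4,0],"roll": 0},{"slide": [0,-4,0],"roll": 0},{"slide": [0,-2,0],"roll": 0},{"slide": [0,0,0],"roll": 0},{"slide": [0,0,0],"roll": 0}]' --jaw 0

```text
time: 45.42
tcp_pos: [0.5394, -0.159, 0.3291]
eef_rot: [-0.677, 0.719, -0.075, 0.141]
force: [0.3, 0.4, 0.3]
gripper_width: 0.0006
```

```bash
python3 st.py; python3 - <<'E'
from h import *
import cv2
av=lambda n:np.mean([vision.get_image(n).astype(float) for _ in range(6)],0)
t=av("top");s=av("side");np.savez("fin.npz",t=t,s=s)
c=C["top"];K=c["camera_matrix"]
g=t.mean(2)
print("arm b, top rows165-190 cols 222-256");print("     "+" ".join(f"{x:3d}" for x in range(222,256)))
for y in range(166,188): print(y,g[y,222:256].astype(int).__str__().replace("\n",""))
E
```

```text
45.42 [ 0.5394 -0.159   0.3291] psi_x 266.58 [0.3 0.4 0.3] 0.0006 toolz [ 0.3045  0.0832 -0.9489]
arm b, top rows165-190 cols 222-256
     222 223 224 225 226 227 228 229 230 231 232 233 234 235 236 237 238 239 240 241 242 243 244 245 246 247 248 249 250 251 252 253 254 255
166 [218 205 189 177 172 172 172 173 173 174 172 164 150 134 126 124 122 121 117 106  96  92  92  92  92  92  93  93  93  93  93  94 101 113]
167 [190 188 185 177 170 169 171 172 169 166 165 160 148 133 123 120 119 118 117 110 101  94  92  92  93  92  93  94  94  93  93  95 103 113]
168 [182 182 176 167 162 163 167 164 153 145 143 141 134 123 117 116 114 114 114 111 104  99  93  92  93  93  93  93  93  93  93  96 103 116]
169 [183 180 166 152 146 152 156 149 134 126 123 123 121 117 114 113 112 112 112 111 108 101  93  92  92  93  93  93  93  94  93  96 105 117]
170 [184 178 162 142 135 137 138 131 123 119 119 120 119 116 114 112 112 112 112 112 109 102  96  93  92  93  93  94  94  94  94  97 106 118]
171 [183 177 158 139 129 126 125 122 122 120 120 120 120 119 115 113 112 112 112 112 111 106  98  93  93  93  94  9
[... 1598 characters left out ...]
172 174 175 175 175 175 172 166 160 153 138 124 117 114 113 114 114 111 110 111 113 107  98  94  94  94  95  95  95  95  95  96 100]
184 [174 175 174 175 175 175 175 175 174 170 161 145 131 123 119 117 116 115 111 110 113 113 106  97  94  94  95  95  95  95  95  96  96  98]
185 [174 174 174 175 174 175 175 175 174 168 157 143 132 127 124 122 120 117 111 111 114 111 103  95  94  94  94  95  96  96  95  96  96  96]
186 [174 174 174 174 174 175 175 174 170 161 148 137 130 128 127 125 122 116 110 112 114 109 100  95  94  95  95  95  95  96  96  96  96  97]
187 [174 174 174 174 174 175 173 169 162 151 140 133 129 128 127 125 120 113 110 113 113 105  98  94  95  95  94  95  95  96  96  96  96  97]
```

```bash
python3 - <<'E'
from h import *
import cv2
d=np.load("fin.npz");t,s=d["t"],d["s"];c=np.array([.549,.1727])
for z in(.115,.12,.125):
  X=plane("top",(241.2,176.8),z);r=np.linalg.norm(X[:2]-c);print("b",z,X[:2].round(4),r.round(4),np.degrees(np.arccos(min(1,(r-.031)/.075))))
g=t.mean(2)
print("arm a cols 184-208");print("     "+" ".join(f"{x:3d}" for x in range(184,208)))
for y in range(160,176): print(y,str(g[y,184:208].astype(int)).replace("\n",""))
m=cv2.inRange(s.clip(0,255).astype(np.uint8)[115:150,230:262],(200,200,200),(255,255,255))
print("side bright rows115.. cols230..")
for y,r in enumerate(m): print(115+y,"".join("#" if v else "." for v in r))
q=cv2.imread("pics/q.png");q=cv2.resize(q,(60,60),interpolation=cv2.INTER_AREA)[0:35,14:46];m=cv2.inRange(q,(200,200,200),(255,255,255))
print("earlier (home, arms up)")
for y,r in enumerate(m): print(115+y,"".join("#" if v else "." for v in r))
E
```

```text
b 0.115 [0.5364 0.0965] 0.0773 51.9085946315857
b 0.12 [0.5355 0.0962] 0.0777 51.53483497926564
b 0.125 [0.5347 0.096 ] 0.078 51.151002230266045
arm a cols 184-208
     184 185 186 187 188 189 190 191 192 193 194 195 196 197 198 199 200 201 202 203 204 205 206 207
160 [120 120 120 120 120 120 120 120 121 121 120 120 121 128 147 167 180 184 183 182 180 178 174 172]
161 [121 120 120 120 121 120 120 121 121 120 120 120 127 144 165 180 185 186 184 182 178 175 172 173]
162 [120 120 120 120 120 120 120 121 120 120 120 124 139 163 180 186 187 186 183 180 175 173 173 185]
163 [120 120 120 121 120 120 120 120 119 119 120 130 154 176 187 189 187 186 183 182 189 194 198 213]
164 [120 120 120 120 120 120 120 121 121 118 121 140 167 185 190 189 188 186 182 189 210 222 225 233]
165 [120 120 120 120 120 121 133 147 146 136 137 157 181 192 194 194 195 196 190 188 204 219 230 239]
166 [121 120 120 119 121 131 155 182 190 180 175 186 200 204 205 207 211 215 210 202 205 218 232 240]
167 [120 120 119 120 127 146 163 185 211 217 214 215 216 217 217 218 221 223 221 217 218 225 236 241]
168 [120 120 120 12
[... 2742 characters left out ...]
1 .........###########............
132 .........##########.............
133 ..........########..............
134 ...........########.............
135 ...........########.............
136 ...........#########............
137 ...........#########............
138 ............########............
139 .............######.............
140 ................................
141 .........###.......####.........
142 ........####.......#####........
143 .......######......######.......
144 .......######......######.......
145 .......#######......#####.......
146 .......########......####.......
147 ........########......##........
148 .........#######................
149 ..........#######...............
```

```bash
python3 - <<'E'
from h import *
d=np.load("fin.npz");s=d["s"].mean(2);t=d["t"].mean(2)
print("     "+" ".join(f"{x:3d}" for x in range(224,244)))
for y in range(138,160): print(y,str(s[y,224:244].astype(int)).replace("\n",""))
u=np.array([.2,.98,0]);u/=np.linalg.norm(u);c=np.array([.5488,.1727,.173])
for sg in(1,-1):
  for D in(25,35,45):
    a=np.radians(D)
    for L in(.065,.073): 
      X=c+sg*(.031+L*np.cos(a))*u-[0,0,L*np.sin(a)];print(sg,D,L,"side",proj("side",X).round(1),"top",proj("top",X).round(1))
E
```

```text
224 225 226 227 228 229 230 231 232 233 234 235 236 237 238 239 240 241 242 243
138 [128 131 132 135 135 136 136 135 136 136 136 133 124 110 102 115 150 197 234 248]
139 [134 135 136 137 137 136 136 136 136 136 135 131 122 107 106 128 160 189 216 232]
140 [136 136 136 135 136 135 135 137 136 136 136 133 121 113 132 171 199 206 203 206]
141 [137 136 136 136 136 136 136 137 137 136 135 133 131 145 187 224 234 225 202 191]
142 [137 136 136 136 136 136 137 135 136 136 136 137 151 193 234 247 248 236 206 188]
143 [135 135 135 136 135 137 136 135 136 136 136 144 174 226 248 252 251 242 214 191]
144 [133 130 132 134 135 136 136 137 136 135 137 151 195 239 251 253 253 248 227 199]
145 [125 123 125 129 132 134 134 136 136 136 137 153 200 241 252 253 253 251 243 221]
146 [119 117 120 121 124 128 131 133 136 136 137 151 190 235 250 253 254 253 251 242]
147 [115 115 115 114 118 120 124 129 132 135 139 148 176 220 243 251 253 253 253 250]
148 [115 114 113 114 115 116 119 123 126 134 141 148 165 199 227 240 247 251 252 251]
149 [110 113 113 112 112 113 114 116 119 125 133 141 155 181 201 217 229 2
[... 753 characters left out ...]
193 196 193 188 190 194 199 202]
159 [130 133 135 137 140 145 153 165 177 191 198 202 202 198 188 178 176 182 190 196]
1 25 0.065 side [236.8 142.3] top [188.4 166.5]
1 25 0.073 side [236.1 142.1] top [186.3 166.3]
1 35 0.065 side [237.4 145.5] top [190.6 167.4]
1 35 0.073 side [236.8 145.7] top [188.8 167.3]
1 45 0.065 side [238.2 148.7] top [193.3 168.3]
1 45 0.073 side [237.7 149.2] top [191.8 168.3]
-1 25 0.065 side [255.3 171.2] top [244.5 176.9]
-1 25 0.073 side [256.1 173.4] top [246.8 177.5]
-1 35 0.065 side [254.7 172.7] top [242.9 177.1]
-1 35 0.073 side [255.4 175. ] top [245.  177.7]
-1 45 0.065 side [253.9 173.6] top [240.8 177.1]
-1 45 0.073 side [254.6 176. ] top [242.6 177.7]
```

```bash
python3 - <<'E'
from h import *
import cv2
t=np.load("fin.npz")["t"];o=cv2.imread("pics/top0.png").astype(float)
for n,(x,y) in dict(cullet=(272,223),lid=(267,176),dish=(276,125),mould=(397,181),frit=(149,139),pink=(331,242),turq=(395,268)).items():
    a,b=[cv2.cvtColor(i[y-16:y+17,x-16:x+17].astype(np.float32),cv2.COLOR_BGR2GRAY) for i in(o,t)]
    print(n,np.round(cv2.phaseCorrelate(a,b)[0],2),np.abs(a-b).mean().round(1))
e=arm.sense();print(e["time"],e["force"].round(1),e["joint_vel"].round(3))
E
```

```text
cullet [-0.32  0.08] 72.1
lid [-0.04  0.02] 90.0
dish [-0.05 -0.04] 11.3
mould [-0.09  0.04] 21.5
frit [ 0.06 -0.03] 13.2
pink [ 0.   -0.05] 9.9
turq [-0.04  0.02] 14.5
46.0167 [-1.2  0.3  0.4] [-0.006  0.002  0.002  0.001  0.    -0.   ]
```

```bash
python3 - <<'E'
from h import *
import cv2
s=np.load("fin.npz")["s"];o=cv2.imread("pics/side0.png").astype(float)
for n,f in dict(cullet=lambda i:(i[...,1]>170)&(i[...,0]<110)&(i[...,2]<190),lid=lambda i:(i[...,0]>110)&(i[...,1]<80)&(i[...,2]<80)).items():
    print(n,[(np.argwhere(f(i)[190:260,210:300]).mean(0)+[190,210]).round(1) for i in(o,s)],[f(i)[190:260,210:300].sum() for i in(o,s)])
arm.job_done()
E
```

```text
cullet [array([236.2, 234.2]), array([236.2, 234.1])] [np.int64(57), np.int64(58)]
lid [array([214.3, 275.1]), array([214.3, 275. ])] [np.int64(133), np.int64(140)]
the job is handed in; nothing more can be done
```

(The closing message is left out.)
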